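# File the green circuit board in the lever arch board holder

### The arm

A 6-joint arm with a two-finger parallel gripper is mounted at the origin on the work surface. World frame = base frame: x ahead of the robot, y to its left, z up, the work surface at z = 0. Lengths are in mm, angles in rad, forces in N, time in s.
With the tool pointing down it reaches from about 350 to 975 mm from the base axis. Payload 7.1 kg.
Tool frame: the origin (TCP) lies at the very end of the fingers, on their centre line; the grasp point (between the pads) lies 19 mm behind it; z points along the fingers, x is the direction in which the jaws open and shut, and the axes are right-handed (so a half turn about z gives the same grasp; the last joint's range is limited). The gripper opens to 88 mm and grips with 3 to 60 N. Pads are 20 mm wide; open, the fingers measure 115 mm over their backs; the gripper's body (75 mm by 178 mm) begins 61 mm behind the grasp point.
Start: joints at [-1.172, 0.423, 1.63, -0, 1.089, -0.019], TCP at [253.609, -571.215, 222.675] pointing down, gripper open.
Joint ranges: [-3, 3], [-0.9, 2.11], [0.09, 2.58], [-1.31, 4.45], [0.11, 2.69], [-2.54, 2.54]. Speed limits (rad/s): [2.39, 2.39, 3.01, 3.14, 3.14, 3.14].

### API

Orientations are given as a rotation vector (axis times angle).
In Python, from workcell import * gives the robot as it stands.
- The arm moves only by the tool arm_command, never from a script. Its argument "increments" is a list of rows, each a list of 2 entries, a list of its own where there are three numbers: the shift along the tool's x, y, z in cm, then the turn about the tool's z in degrees. In form: [[[dx, dy, dz], turn], ...]. A call has 1 to 20 rows; each row shifts and turns the pose as measured when the row begins, along the tool's axes as they then stand; what a row does not reach is not made up. A row lasts 1/10 s, in which the tool goes at most 50 mm and 8.59 degrees, less where a joint would pass 70% of its speed; a pose out of reach is approached as far as the arm can. A call is refused whole if a number of a shift passes 5 or a number of a turn 8.59, either way. A call with a gripper value outside its range is refused whole. "gripper" is the opening, from 0 (shut) to 1 (fully open), set as the call begins (left out, the last holds). The fingers move at their own pace and stop on an object; the grip force is fixed at half the most. Time passes only in rows, so rows that do not move let the fingers close. It gives the time, the measured TCP pose, the force and the opening at its end, in the units of the state.
- get_obs(): the state, without advancing time (a new reading comes with each control period).
- get_image(name): name is "scene" or "top"; returns the picture (400x640x3 uint8, red, green, blue); there is no depth.
- camera_params(name): a dict with "K" (3x3 intrinsics, pixels), "k1" (the pictures are not rectified: a ray, as slopes to the right and down, at radius r is drawn at 1 + k1 r^2 times it, then the intrinsics apply), "rvec" (rotation vector, rad) and "tvec" (3), from world to camera coordinates, as OpenCV has them. Camera axes: x right, y down, z forward; pixel columns grow to the right and rows downward; lengths in mm; the calibration is good to about 2 mm. A picture is of the moment at which its call begins. camera_params takes no time and is no camera call.
- close_job(): hands the job in, once; it reports no verdict.
The state is a dict: "t": time; "qpos": joint angles; "qvel": joint speeds; "joint_torque": joint torques, N m; "ee_pos": TCP position; "orientation": TCP orientation; "ft_force": force on the tool from outside, world axes, zero at the start; "moment": the same for the moment, N m; "width": finger opening in mm.
Only numpy, scipy, OpenCV 4.12 (cv2) and the standard library are available. Lean on these libraries where they do the work, as an engineer would, in place of code of your own. Each camera call takes 0.05 s, during which the arm holds its last target.

### The job

Lift the lever of the board holder until its rings spring fully open, then thread the green circuit board's two holes over the two posts and let it down flat on the deck - feel for the posts and do not force the board. Then press the lever fully down so that the rings close over the posts, and leave the holder with the lever down and the board flat in it; leave the blue board and the other things on the bench where they are.

Things in the scene. Friction and masses are not known exactly. Their poses are not given: they have to be found in the camera images.
- file: the board holder: a black deck 200 mm (x) by 300 mm (y), its top 8 mm above the bench, fixed to the bench, with aluminium strips 6 mm high along both y ends. Origin at the centre of the underside; -x side towards the robot, z up. It carries two steel posts, two ring arches that close over them, and a lever with a red bar
- post_middle (a point): nominal middle between the feet of the two upright steel posts, on the deck's top; axes as the holder. Posts 8 mm thick, 90 mm apart along y, 34 mm high above the deck, the last 3 mm tapered. The whole mechanism (posts, rings, lever) was adjusted along y: it truly stands anywhere within 12 mm of nominal along the holder's y, not measured (x is true); it does not give
- ring_hinge (a point): on the rings' hinge line (along the holder's y), 45 mm behind (+x) the post line, 20 mm above the bench. Two arches of 6 mm steel reach from it over to the post tips when closed (top 65 mm above the bench) and swing back to +x, clear of the posts, by 1.3 rad per rad of lever
- lever_hinge (a point): on the lever's hinge line (along the holder's y), 36 mm above the bench, level in y with the middle of the lever's grip bar (nominal, up to 12 mm off in y like the posts)
- bar_down (a point): where the centre of the red round bar at the lever's end is when the lever is down (nominal, up to 12 mm off in y): 105 mm in front (-x) of the hinge, 45 mm above the bench. Bar 12 mm thick, along the holder's y, free for 30 mm either side of here; the lever's thin arm is 43 mm to the -y side. It swings up and back (+x) about the hinge; this point stays put
- lever (a joint): angle of the lever: 0 fully down (rings closed), 1.15 rad fully up (rings open; the bar then stands 142 mm above the bench). An over-centre spring holds it down below about 0.5 rad and drives it up above that; at the bar about 6 to 7 N are needed to start lifting it, and as much to start pressing it down again. It stays in either end position when released
- green_board: green circuit board, 110 mm (x) by 130 mm (y) by 3 mm, about 160 g, lying flat; origin at the centre of its underside. Two holes 10.5 mm wide at x = +40 mm, y = +45 and -45 mm. A black block 20 mm (x) by 36 mm (y) stands on it 36 mm above its upper face, centred at x = +22 mm, to hold it by. It goes in with its x axis along the holder's x
- green_holes (a point): middle between the green board's two holes, on its underside; axes as the board
- green_grip (a point): inside the green board's black block, 26 mm above the board's underside (13 mm below the block's top), on its centre line
- blue_board: blue circuit board of the same shape with a white block; to be left alone. Origin at the centre of its underside
- probe: grey hand probe with orange rests, 160 mm long, lying on the bench; to be left alone
- clamp_block: red clamp block 40 by 50 by 45 mm with a thumb screw; to be left alone
- cleaner: clear bottle with red cap, 48 mm wide, 120 mm tall; to be left alone
- standoff_cup: blue plastic cup, 60 mm wide, 50 mm tall; to be left alone
- solder_reel: orange reel 60 mm wide, 45 mm tall; to be left alone
- screwdriver: screwdriver about 170 mm long lying on the bench; to be left alone
There are look-alikes about, which are no part of the job. Of the things like the green_board, leave any that is grey, orange or red; of the rest the larger one is meant.

How it is judged (in metres and radians):
On the way, in this order (a step that is already met when the one before it is completed fails the run):
1. the lever is fully up and the rings are open (value of joint lever above 1.05 rad), for 0.2 s.
2. with the rings open, the green board lies flat on the deck with both holes over the posts (value of joint lever above 1 rad and z of green_holes in the frame of file below 0.011 m and x of green_holes in the frame of post_middle between -0.006 and 0.006 m and y of green_holes in the frame of post_middle between -0.016 and 0.016 m and angle between green_board's own z axis and vertical below 0.05 rad), for 0.2 s.
At the end, for the whole second after the job is handed in: the lever is fully down (below 0.06 rad), and the green board rests flat on the deck (underside within 3 mm of it, tilted under 0.05 rad, in line with the holder within 0.1 rad) with its holes over the posts (hole middle within 6 mm in x and 16 mm in y of post_middle) (value of joint lever below 0.06 rad and z of green_holes in the frame of file below 0.011 m and x of green_holes in the frame of post_middle between -0.006 and 0.006 m and y of green_holes in the frame of post_middle between -0.016 and 0.016 m and angle between green_board's own z axis and vertical below 0.05 rad and angle between the x axis of green_board and the x axis of file, either way round below 0.1 rad and linear speed of green_board below 0.02 m/s); the robot touches nothing.
It fails at once if the green board is forced against the holder with more than 30 N (contact force between green_board and file above 30 N).
It fails at once if the blue board or another bystander is moved by more than 30 mm (distance of any of blue_board, probe, clamp_block, cleaner, standoff_cup, solder_reel, screwdriver from where it was at the start of the episode above 0.03 m).
It also fails if it takes over 72 s, if anything falls off the work surface, if the arm or the gripper's body presses on something with over 40 N, if the wrist force passes 120 N, or if a joint passes its speed limit or range.

## Working session

There is one attempt and no reset: what is moved stays moved. The work goes in short steps, Python scripts to look and compute and a tool call to move; the robot and the scene stay as the last step left them, time stands still between calls to the robot, and variables do not carry over. Pictures are saved under pics/ and viewed, and the job is handed in when it is done.

Besides the shell and the picture viewer there is one more tool, called after "Request:" by a JSON object that holds its "name" and its "arguments". arm_command: Moves the arm, as the interface text tells. Its arguments: {"type":"object","properties":{"increments":{"type":"array","items":{"type":"array"}},"gripper":{"type":"number"}},"required":["increments"]}

```bash
mkdir -p pics; ls; python3 - <<'E'
from workcell import *
import cv2
for n in("scene","top"):
    cv2.imwrite(f"pics/{n}0.png",get_image(n)[:,:,::-1]); print(camera_params(n))
print(get_obs())
E
```

```text
pics
{'K': array([[512.24760844,   0.        , 323.95928089],
       [  0.        , 512.24760844, 194.65367344],
       [  0.        ,   0.        ,   1.        ]]), 'k1': -0.012984048209932599, 'rvec': array([ 2.07592285,  1.05603198, -0.50356284]), 'tvec': array([-295.97796438, -231.07054944, 1959.17876338])}
{'K': array([[519.79066631,   0.        , 320.558096  ],
       [  0.        , 519.79066631, 199.97220398],
       [  0.        ,   0.        ,   1.        ]]), 'k1': -0.0055494445402357664, 'rvec': array([ 2.22386469, -2.16783301,  0.1016879 ]), 'tvec': array([ -49.60935182,  512.27901388, 1737.75612317])}
{'t': 0.1, 'qpos': array([-1.17198296e+00,  4.23722985e-01,  1.63060043e+00,  4.04426999e-06,
        1.08859429e+00, -1.89955492e-02]), 'qvel': array([-0.00054998, -0.00145098, -0.00181438,  0.00085269,  0.00209387,
        0.00138704]), 'joint_torque': array([ 6.11561118e-04, -5.45608771e+01, -2.74325341e+01,  6.45531085e-02,
        1.86820782e-02, -1.69485827e-05]), 'ee_pos': array([ 253.43481129, -570.77112667,  222.0104679 ]), 'orientation': array([-2.63321782e+00,  1.71203895e+00,  1.71955820e-03]), 'ft_force': array([ 0.55573807, -0.66387078,  0.63162315]), 'moment': array([ 0.05156445, -0.02282758,  0.00085829]), 'width': 87.89997099811606}
```

View pics/scene0.png

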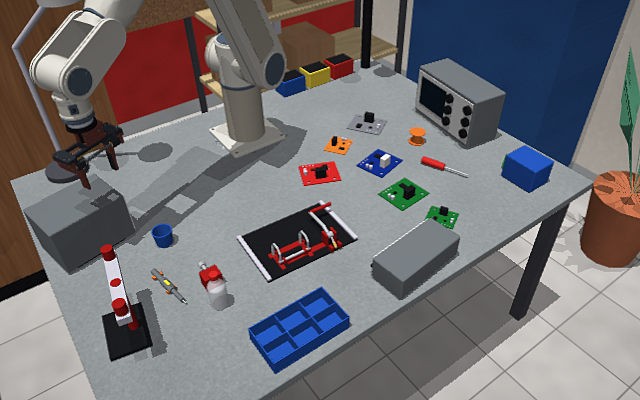

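View pics/top0.png

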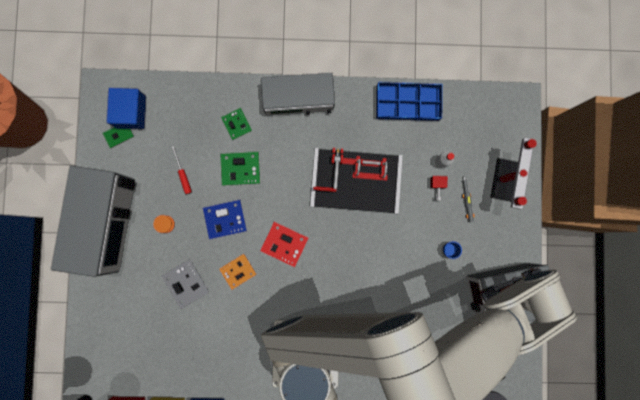

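The top view shows three green boards: (240,168), (236,123) and (118,136). The one at (240,168) is the largest. The holder is at about (357,180) and the red bar at about (325,188). I'll enlarge both areas.

```bash
cat > h.py <<'E'
from workcell import *
import cv2, numpy as np
from scipy.spatial.transform import Rotation as R
def par(n):
    p=camera_params(n); return p['K'],p['k1'],cv2.Rodrigues(p['rvec'])[0],p['tvec']
def w2p(n,P):
    K,k,Rm,t=par(n); c=np.atleast_2d(P)@Rm.T+t; s=c[:,:2]/c[:,2:]; s=s*(1+k*(s**2).sum(1,keepdims=True))
    return s*K[0,0]+K[:2,2]
def p2w(n,px,z):
    K,k,Rm,t=par(n); d=(np.atleast_2d(px)-K[:2,2])/K[0,0]; s=d.copy()
    for _ in range(10): s=d/(1+k*(s**2).sum(1,keepdims=True))
    r=np.c_[s,np.ones(len(s))]@Rm; o=-Rm.T@t
    return o+r*((z-o[2])/r[:,2:])
def crop(n,x0,y0,w,h,f,out,img=None):
    im=get_image(n)[:,:,::-1] if img is None else img
    c=cv2.resize(im[y0:y0+h,x0:x0+w],None,fx=f,fy=f,interpolation=cv2.INTER_CUBIC)
    for i in range(0,w,10):
        cv2.putText(c,str(x0+i),(i*f,10),0,.33,(255,0,255),1); cv2.line(c,(i*f,12),(i*f,18),(255,0,255),1)
    for j in range(0,h,10):
        cv2.putText(c,str(y0+j),(0,j*f+4),0,.33,(255,0,255),1)
    cv2.imwrite(f"pics/{out}.png",c)
E
python3 - <<'E'
from h import *
t=cv2.imread('pics/top0.png'); s=cv2.imread('pics/scene0.png')
crop('top',300,140,110,80,7,'c1',t); crop('top',210,105,60,90,6,'c2',t)
crop('scene',230,190,140,95,5,'c3',s); crop('scene',350,140,120,90,6,'c4',s)
E
```

```text
(no output)
```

View pics/c1.png

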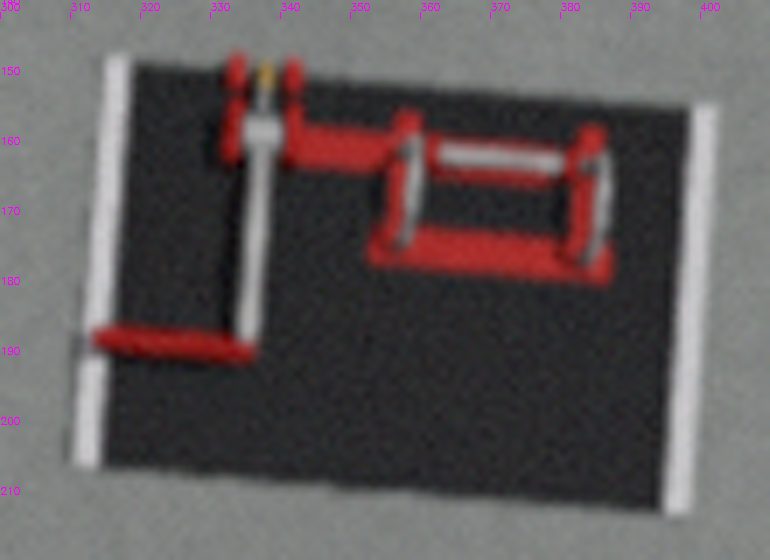

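View pics/c2.png

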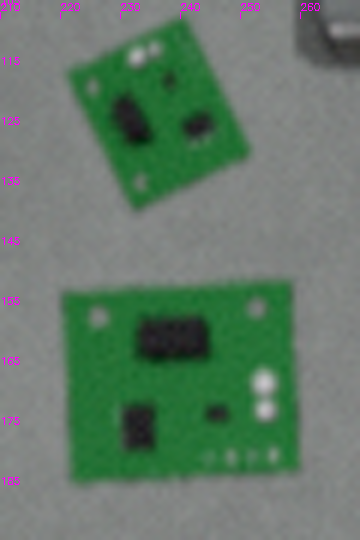

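View pics/c3.png

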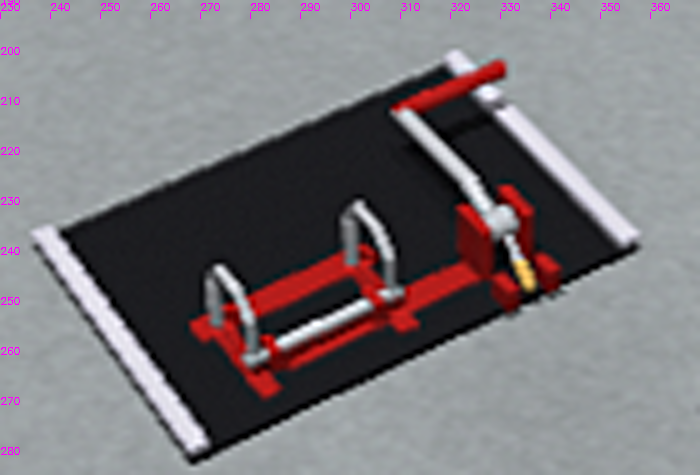

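View pics/c4.png

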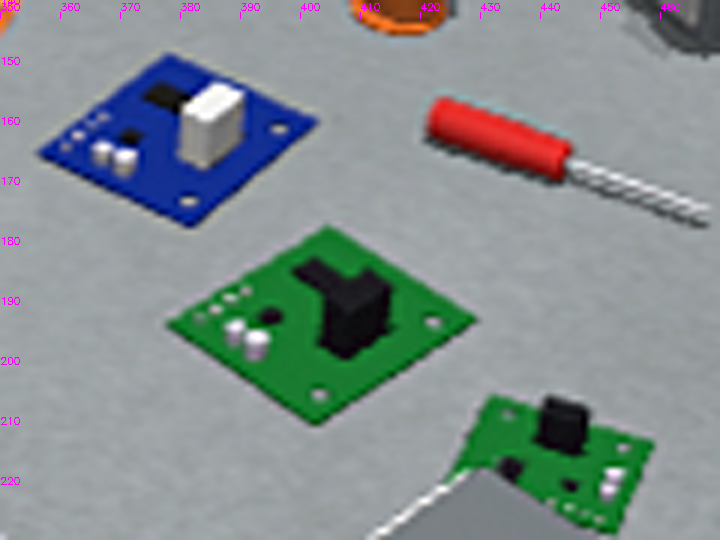

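```bash
python3 - <<'E'
from h import *
def fit(name,px,obj,z):
    W=p2w('top',px,z)[:,:2]; o=np.array(obj,float)
    a=o-o.mean(0); b=W-W.mean(0)
    th=np.arctan2((a[:,0]*b[:,1]-a[:,1]*b[:,0]).sum(),(a*b).sum())
    c,s=np.cos(th),np.sin(th); M=np.array([[c,-s],[s,c]]); t=W.mean(0)-M@o.mean(0)
    print(name,t.round(1),'yaw',th.round(4),'res',(W-(o@M.T+t)).round(1).tolist()); return t,M
t,M=fit('holder',[(315.3,147.8),(310.3,207),(398.3,213.5),(402.5,155)],[(100,150),(-100,150),(-100,-150),(100,-150)],14)
def inh(p): return ((np.atleast_2d(p)[:,:2]-t)@M).round(1)
b,Mb=fit('board',[(220.5,154),(258.5,152),(259.5,183),(222,185)],[(55,65),(55,-65),(-55,-65),(-55,65)],3)
fit('boardholes',[(226.2,158),(252.5,156.2)],[(40,45),(40,-45)],3)
print('block ',b+Mb@[22,0], w2p('top',np.r_[b+Mb@[22,0],39]))
for n,px,z in [('barL',(313.3,188),45),('barR',(336,190.3),45),('ringtopL',(359,161),65),('ringL front',(357.2,174),40),('ringR front',(384,177.5),40),('hingeL',(362,161.8),20),('hingeR',(380,163.5),20),('levhinge',(337.3,158),36)]:
    p=p2w('top',px,z)[0]; print(n,p.round(1),inh(p))
for n,px,z in [('barL',(331,203.5),45),('barR',(309,211),45)]:
    p=p2w('scene',px,z)[0]; print(n,'scene',p.round(1),inh(p))
W=p2w('scene',[(404,178),(428,193.2),(401.5,210.5),(377,194)],3); print(W.round(1))
print(p2w('scene',[(237,236),(321,200),(357,238),(270,280)],14).round(1), [ (M@o+t).round(1) for o in ([-100,-150],[-100,150],[100,150],[100,-150])])
E
```

```text
holder [ 582.6 -157.9] yaw -0.0532 res [[1.1, -0.9], [-1.8, 0.3], [-0.1, 0.8], [0.8, -0.2]]
board [615.  240.2] yaw 0.0788 res [[-1.8, -0.5], [-1.5, -0.1], [1.7, 1.6], [1.7, -1.0]]
boardholes [614.2 240.3] yaw 0.0972 res [[0.0, -0.1], [-0.0, 0.1]]
block  [636.91805303 241.89608006] [[238.44215709 160.5384345 ]]
barL [550.8 -10.8  45. ] [[-39.6 145.2]]
barR [545.2 -86.7  45. ] [[-41.2  69.1]]
ringtopL [ 642.8 -159.7   65. ] [[60.2  1.4]]
ringL front [ 602.4 -156.8   40. ] [[19.7  2.1]]
ringR front [ 593.1 -247.2   40. ] [[ 15.2 -88.6]]
hingeL [ 647.1 -174.2   20. ] [[ 65.2 -12.8]]
hingeR [ 643.  -235.6   20. ] [[ 64.4 -74.4]]
levhinge [655.3 -89.   36. ] [[68.9 72.6]]
barL scene [555.9  -7.9  45. ] [[-34.6 148.4]]
barR scene [543.8 -81.9  45. ] [[-42.8  73.8]]
[[559.8 296.7   3. ]
 [665.7 305.5   3. ]
 [676.8 178.9   3. ]
 [569.4 169.    3. ]]
[[ 478.7 -298.    14. ]
 [ 494.8   -2.8   14. ]
 [ 696.9  -16.6   14. ]
 [ 681.8 -306.4   14. ]] [array([ 474.8, -302.3]), array([490.7,  -2.8]), array([690.5, -13.4]), array([ 674.5, -313. ])]
```

The board meant is the green one at (240,168). It is the larger of the green ones, with the black block at (238,161) and its holes at (226,158) and (252,156). The blue one at (225,219) and the grey, orange and red ones are excluded.

The bar in the top view runs (313,188) to (336,190). I'll plan the approach to it.

```bash
cat >> h.py <<'E'
def yaw(o): 
    x=R.from_rotvec(o['orientation']).as_matrix()[:,0]; return np.arctan2(x[1],x[0])
def plan(tx,ty,tz,tyaw,n):
    o=get_obs(); p=o['ee_pos'].copy(); y=yaw(o); T=np.array([tx,ty,tz]); 
    dy=(tyaw-y+np.pi)%(2*np.pi)-np.pi; step=(T-p)/n
    print('now',p.round(1),round(y,4),'F',o['ft_force'].round(1),'w',round(o['width'],1),'t',o['t'],'delta',(T-p).round(1), 'dyaw',round(dy,4))
    rows=[]
    for i in range(n):
        c,s=np.cos(y),np.sin(y); sx,sy,sz=step/10
        rows.append(f"[[{c*sx+s*sy:.2f},{s*sx-c*sy:.2f},{-sz:.2f}],{-np.degrees(dy)/n:.2f}]"); y+=dy/n
    print(','.join(rows))
def pos():
    o=get_obs(); print(o['t'],o['ee_pos'].round(2),yaw(o).round(4),'F',o['ft_force'].round(2),'w',round(o['width'],1))
E
python3 -c "
from h import *
plan(549,-42,140,-.053,18)
print(R.from_rotvec(get_obs()['orientation']).as_matrix())"
```

```text
now [ 253.4 -570.8  222. ] -1.153 F [ 0.6 -0.7  0.6] w 87.9 t 0.1 delta [295.6 528.8 -82. ] dyaw 1.1
[[-2.02,-2.69,0.46],-3.50],[[-1.85,-2.81,0.46],-3.50],[[-1.68,-2.92,0.46],-3.50],[[-1.49,-3.02,0.46],-3.50],[[-1.31,-3.10,0.46],-3.50],[[-1.12,-3.18,0.46],-3.50],[[-0.92,-3.24,0.46],-3.50],[[-0.72,-3.29,0.46],-3.50],[[-0.52,-3.33,0.46],-3.50],[[-0.31,-3.35,0.46],-3.50],[[-0.11,-3.36,0.46],-3.50],[[0.10,-3.36,0.46],-3.50],[[0.30,-3.35,0.46],-3.50],[[0.51,-3.33,0.46],-3.50],[[0.71,-3.29,0.46],-3.50],[[0.91,-3.24,0.46],-3.50],[[1.10,-3.18,0.46],-3.50],[[1.30,-3.11,0.46],-3.50]
[[ 4.05756763e-01 -9.13980956e-01 -5.11247767e-04]
 [-9.13980139e-01 -4.05757084e-01  1.22245359e-03]
 [-1.32474170e-03 -2.87485070e-05 -9.99999122e-01]]
```

Request:
{"name": "arm_command", "arguments": {"increments": [[[-2.0,-2.7,0.4],-3.5],[[-1.85,-2.8,0.4],-3.5],[[-1.7,-2.9,0.4],-3.5],[[-1.5,-3.0,0.4],-3.5],[[-1.3,-3.1,0.4],-3.5],[[-1.1,-3.2,0.4],-3.5],[[-0.9,-3.25,0.4],-3.5],[[-0.7,-3.3,0.4],-3.5],[[-0.5,-3.3,0.4],-3.5],[[-0.3,-3.35,0.4],-3.5],[[-0.1,-3.35,0.4],-3.5],[[0.1,-3.35,0.4],-3.5],[[0.3,-3.35,0.4],-3.5],[[0.5,-3.3,0.4],-3.5],[[0.7,-3.3,0.4],-3.5],[[0.9,-3.25,0.4],-3.5],[[1.1,-3.2,0.4],-3.5],[[1.3,-3.1,0.4],-3.5]], "gripper": 1.0}}

```text
t: 1.9
ee_pos: [545.1, -18.3, 143.6]
orientation: [-3.138, 0.025, 0.009]
ft_force: [0.3, 0.1, 0.2]
width: 87.7
```

```bash
python3 -c "
from h import *
plan(549,-42,110,-.053,6)"
```

```text
now [545.1 -18.3 143.6] -0.0158 F [0.3 0.1 0.2] w 87.7 t 1.9 delta [  3.9 -23.7 -33.6] dyaw -0.0372
[[0.07,0.39,0.56],0.36],[[0.07,0.39,0.56],0.36],[[0.08,0.39,0.56],0.36],[[0.08,0.39,0.56],0.36],[[0.08,0.39,0.56],0.36],[[0.08,0.39,0.56],0.36]
```

Request:
{"name": "arm_command", "arguments": {"increments": [[[0.1,0.4,0.5],0.4],[[0.1,0.4,0.5],0.4],[[0.1,0.4,0.5],0.4],[[0.1,0.4,0.5],0.4],[[0,0.4,0.5],0.4],[[0,0.4,0.5],0],[[0,0,0],0]]}}

```text
t: 2.6
ee_pos: [547.1, -44.5, 109.7]
orientation: [-3.137, 0.084, 0.014]
ft_force: [0.8, 0.1, -0.4]
width: 88.2
```

```bash
python3 -c "
from h import *
plan(549,-42,27,-.053,9)
crop('scene',280,150,100,90,7,'d1')"
```

```text
now [547.1 -44.5 109.7] -0.0538 F [ 0.8  0.1 -0.4] w 88.2 t 2.6 delta [  1.9   2.5 -82.7] dyaw 0.0008
[[0.02,-0.03,0.92],-0.01],[[0.02,-0.03,0.92],-0.01],[[0.02,-0.03,0.92],-0.01],[[0.02,-0.03,0.92],-0.01],[[0.02,-0.03,0.92],-0.01],[[0.02,-0.03,0.92],-0.01],[[0.02,-0.03,0.92],-0.01],[[0.02,-0.03,0.92],-0.01],[[0.02,-0.03,0.92],-0.01]
```

View pics/d1.png

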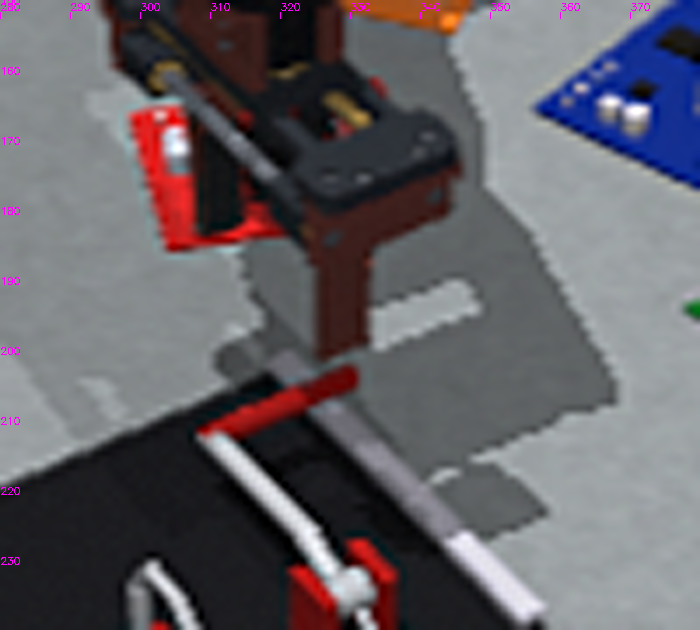

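The fingers straddle the red bar, which runs (309,211)–(330,204). I'll descend and close.

Request:
{"name": "arm_command", "arguments": {"increments": [[[0,0,1.0],0],[[0,0,1.0],0],[[0,0,1.0],0],[[0,0,1.0],0],[[0,0,1.0],0],[[0,0,1.0],0],[[0,0,1.0],0],[[0,0,0.8],0],[[0,0,0.5],0],[[0,0,0],0]]}}

```text
t: 3.65
ee_pos: [546.1, -43.5, 18.9]
orientation: [-3.137, 0.083, 0.015]
ft_force: [0.3, -0.3, -0.1]
width: 87.6
```

Request:
{"name": "arm_command", "arguments": {"increments": [[[0,0,0],0],[[0,0,0],0],[[0,0,0],0],[[0,0,0],0],[[0,0,0],0],[[0,0,0],0],[[0,0,0],0]], "gripper": 0.3}}

```text
t: 4.35
ee_pos: [547.5, -43.7, 20.6]
orientation: [-3.137, 0.084, 0.01]
ft_force: [0.2, -0.0, -0.3]
width: 35.0
```

Request:
{"name": "arm_command", "arguments": {"increments": [[[0,0,-0.4],0],[[0,0,0],0],[[0,0,0],0],[[0,0,0],0],[[0,0,0],0],[[0,0,0],0]], "gripper": 0.0}}

```text
t: 4.95
ee_pos: [549.7, -43.8, 24.9]
orientation: [-3.137, 0.084, 0.003]
ft_force: [1.8, 0.2, 0.5]
width: 11.2
```

```bash
python3 -c "
from h import *
pos();crop('scene',280,150,100,90,7,'d2')"
```

```text
4.95 [549.66 -43.76  24.95] -0.0533 F [1.77 0.17 0.47] w 11.2
```

View pics/d2.png

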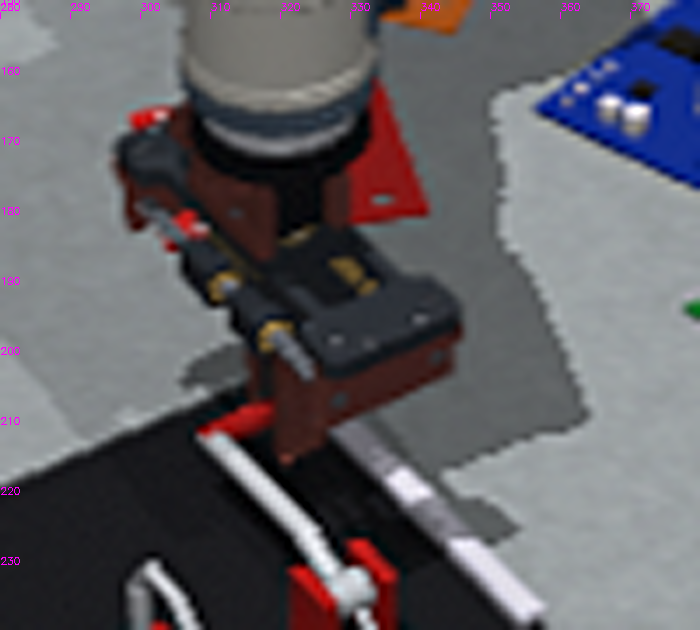

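The bar is held (width 11.2). I'll lift along the arc.

Request:
{"name": "arm_command", "arguments": {"increments": [[[0.06,0,-0.5],0],[[0.08,0,-0.5],0],[[0.1,0,-0.5],0],[[0.14,0,-0.5],0],[[0.16,0,-0.5],0],[[0.18,0,-0.5],0],[[0.2,0,-0.5],0],[[0.23,0,-0.5],0]]}}

```text
t: 5.8
ee_pos: [561.0, -44.5, 66.8]
orientation: [-3.137, 0.084, 0.007]
ft_force: [2.9, -0.4, -5.2]
width: 11.2
```

```bash
python3 -c "
from h import *
pos()"
```

```text
5.8 [560.99 -44.46  66.79] -0.0536 F [ 2.9  -0.37 -5.22] w 11.2
```

Request:
{"name": "arm_command", "arguments": {"increments": [[[0.35,0,-0.47],0],[[0.28,0,-0.45],0],[[0.3,0,-0.43],0],[[0.32,0,-0.42],0],[[0.34,0,-0.4],0],[[0.36,0,-0.38],0],[[0.38,0,-0.36],0],[[0.4,0,-0.34],0]]}}

```text
t: 6.6
ee_pos: [590.1, -46.0, 103.9]
orientation: [-3.137, 0.084, 0.009]
ft_force: [0.7, 0.5, 1.2]
width: 11.2
```

```bash
python3 -c "
from h import *
pos()"
```

```text
6.6 [590.05 -46.01 103.88] -0.0536 F [0.72 0.47 1.24] w 11.2
```

Request:
{"name": "arm_command", "arguments": {"increments": [[[0.45,0,-0.25],0],[[0.45,0,-0.25],0],[[0.45,0,-0.22],0],[[0.48,0,-0.2],0],[[0.48,0,-0.15],0],[[0.4,0,-0.1],0],[[0,0,0],0]]}}

```text
t: 7.3
ee_pos: [619.7, -47.7, 118.1]
orientation: [-3.137, 0.083, 0.011]
ft_force: [3.5, 0.1, 6.0]
width: 11.2
```

```bash
python3 -c "
from h import *
pos();crop('scene',250,130,120,130,5,'d3')"
```

```text
7.3 [619.7  -47.66 118.15] -0.0531 F [3.46 0.08 5.96] w 11.2
```

View pics/d3.png

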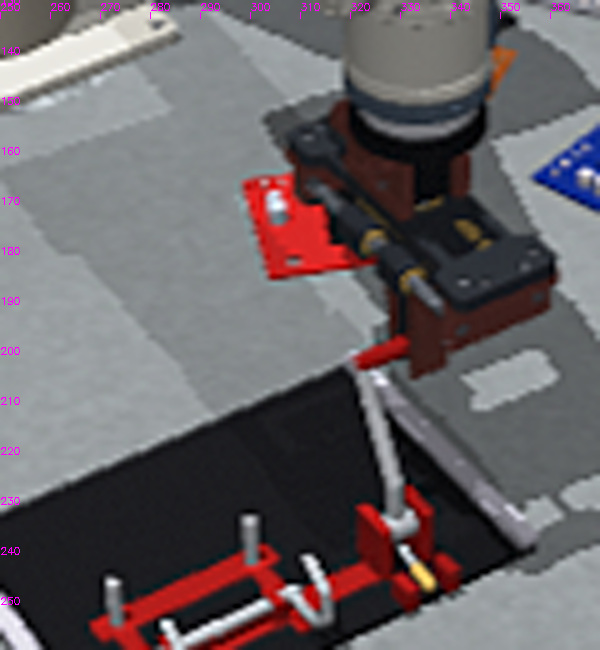

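The rings are open and the posts stand free at (272,247)–(274,255) and (299,233)–(300,242). I'll release and retreat upwards.

Request:
{"name": "arm_command", "arguments": {"increments": [[[0,0,0],0],[[0,0,0],0],[[0,0,0],0],[[0,0,-1.5],0],[[0,0,-3],0],[[0,-2,-3],0],[[0,-4,-1],0],[[0,-4,0],0],[[0,-4,0],0],[[0,-4,0],0],[[0,-4,0],0],[[0,-4,0],0]], "gripper": 0.7}}

```text
t: 8.55
ee_pos: [635.1, 215.4, 215.6]
orientation: [-3.136, 0.097, 0.009]
ft_force: [0.9, -0.2, -0.2]
width: 61.4
```

```bash
python3 - <<'E'
from h import *
pos();s=get_image('scene')[:,:,::-1];t=get_image('top')[:,:,::-1]
crop('scene',230,180,140,100,5,'e1',s);crop('top',300,140,110,80,7,'e2',t);crop('top',210,140,70,60,9,'e3',t)
plan(637.3,241.8,150,.085,10)
E
```

```text
8.55 [635.1  215.37 215.61] -0.062 F [ 0.87 -0.23 -0.2 ] w 61.4
now [635.3 218.5 215.7] -0.0576 F [-0.2  0.5  1.3] w 61.5 t 8.65 delta [  2.   23.3 -65.7] dyaw 0.1426
[[0.01,-0.23,0.66],-0.82],[[0.01,-0.23,0.66],-0.82],[[0.01,-0.23,0.66],-0.82],[[0.02,-0.23,0.66],-0.82],[[0.02,-0.23,0.66],-0.82],[[0.02,-0.23,0.66],-0.82],[[0.03,-0.23,0.66],-0.82],[[0.03,-0.23,0.66],-0.82],[[0.03,-0.23,0.66],-0.82],[[0.04,-0.23,0.66],-0.82]
```

View pics/e1.png

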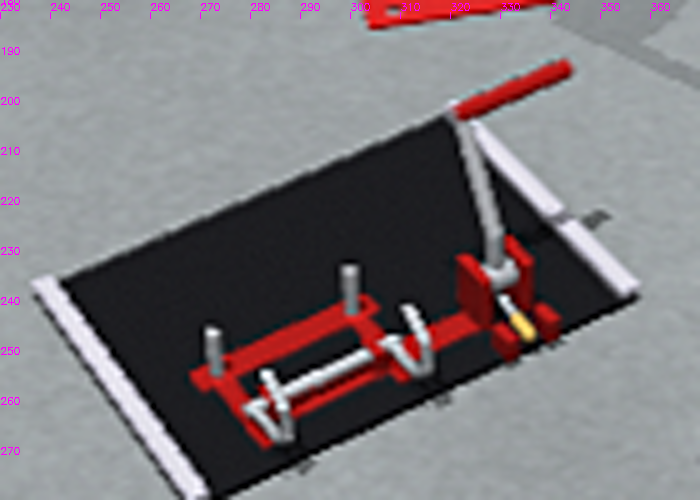

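View pics/e2.png

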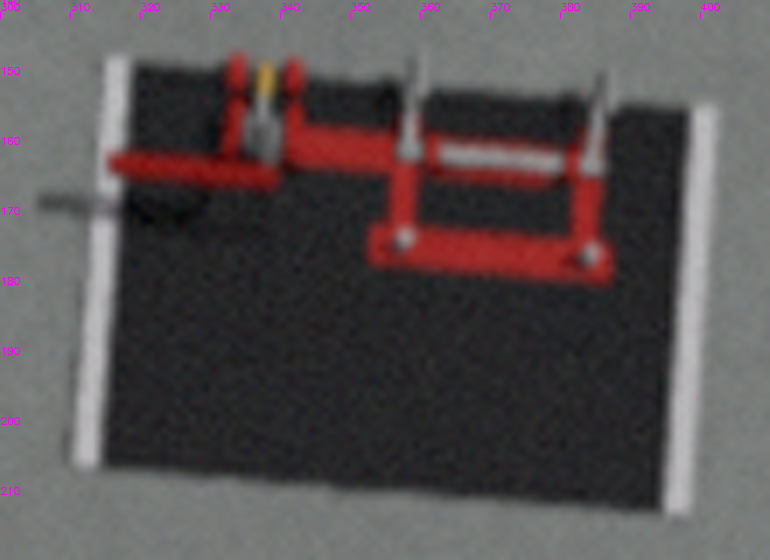

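View pics/e3.png

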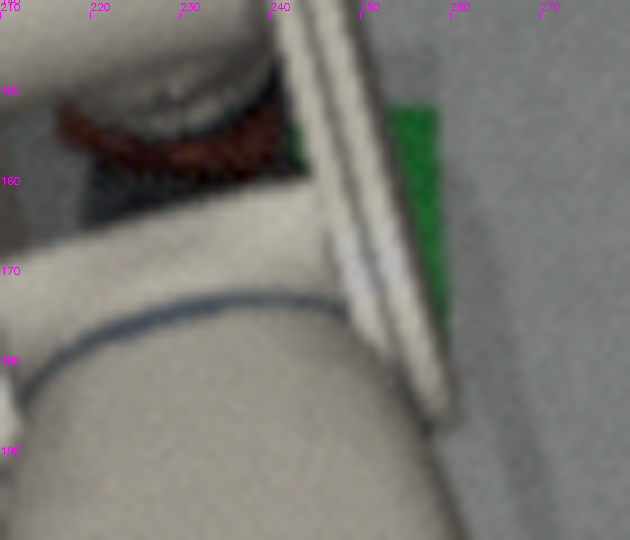

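```bash
python3 - <<'E'
from h import *
g=-.43
tp=p2w('top',np.array([[357.9,174.0],[384.4,176.6]])+g,42)[:,:2]
sp=p2w('scene',[[272.2,245.6],[299.4,233.2]],42)[::-1][:,:2]
print('posts top',tp.round(1).tolist(),'scene',sp.round(1).tolist())
for q in(tp,sp): d=q[0]-q[1]; print(q.mean(0).round(1),np.hypot(*d).round(1),'yaw',np.arctan2(-d[0],d[1]).round(4))
th=p2w('top',np.array([[226.2,158],[252.5,156.2]])+g,3)[:,:2]; sh=p2w('scene',[[421.75,193.1],[402.75,205.2]],3)[:,:2]
print('holes',th.round(1).tolist(),sh.round(1).tolist())
for q in(th,sh): d=q[0]-q[1]; print(q.mean(0).round(1),np.hypot(*d).round(1),'yaw',np.arctan2(-d[0],d[1]).round(4))
# block top in scene, board corners scene
C=p2w('scene',np.array([(404,178),(428,193.2),(401.5,210.5),(377,194)])+g,3)[:,:2]; print('corners scene',C.mean(0).round(1),(C[2]-C[1]),(C[0]-C[1]))
B=p2w('top',np.array([(220.5,154),(258.5,152),(259.5,183),(222,185)])+g,3)[:,:2]; print('corners top',B.mean(0).round(1))
Hh=p2w('top',np.array([(315.3,147.8),(310.3,207),(398.3,213.5),(402.5,155)])+g,14)[:,:2];Hs=p2w('scene',np.array([(237,236),(321,200),(357,238),(270,280)])+g,14)[:,:2]
print('holder',Hh.mean(0).round(1),Hs.mean(0).round(1), Hh.round(1).tolist())
E
```

```text
posts top [[603.6, -157.5], [597.3, -246.7]] scene [[603.5, -156.8], [599.1, -246.4]]
[ 600.5 -202.1] 89.4 yaw -0.0707
[ 601.3 -201.6] 89.8 yaw -0.0487
holes [[651.1, 290.4], [659.8, 201.1]] [[653.2, 289.4], [660.4, 199.1]]
[655.4 245.7] 89.8 yaw 0.0973
[656.8 244.3] 90.6 yaw 0.0803
corners scene [615.4 237.9] [  11.15582336 -126.69318893] [-106.0969512    -8.72948187]
corners top [616.4 241.7]
holder [ 584.1 -156.4] [ 585.8 -156. ] [[693.0, -12.8], [490.4, -1.0], [476.1, -300.1], [676.7, -311.7]]
```

Request:
{"name": "arm_command", "arguments": {"increments": [[[0,-0.6,0.7],-1.6],[[0,-0.5,0.7],-1.6],[[0.1,-0.5,0.7],-1.6],[[0.1,-0.4,0.7],-1.6],[[0.1,-0.2,0.7],-1.4],[[0,0,0.7],0],[[0,0,0.7],0],[[0,0,0],0]], "gripper": 0.45}}

```text
t: 9.45
ee_pos: [637.9, 238.2, 162.6]
orientation: [-3.134, -0.138, 0.011]
ft_force: [-0.0, -0.0, -0.2]
width: 39.3
```

```bash
python3 - <<'E'
from h import *
plan(638,242.5,70,.083,10)
E
```

```text
now [637.9 238.2 162.6] 0.088 F [-0.  -0.  -0.2] w 39.3 t 9.45 delta [  0.1   4.3 -92.6] dyaw -0.005
[[0.00,-0.04,0.93],0.03],[[0.00,-0.04,0.93],0.03],[[0.00,-0.04,0.93],0.03],[[0.00,-0.04,0.93],0.03],[[0.00,-0.04,0.93],0.03],[[0.00,-0.04,0.93],0.03],[[0.00,-0.04,0.93],0.03],[[0.00,-0.04,0.93],0.03],[[0.00,-0.04,0.93],0.03],[[0.00,-0.04,0.93],0.03]
```

Request:
{"name": "arm_command", "arguments": {"increments": [[[0,-0.4,1.5],0],[[0,0,1.5],0],[[0,0,1.5],0],[[0,0,1.5],0],[[0,0,1.5],0],[[0,0,1.5],0],[[0,0,1.0],0],[[0,0,0],0]]}}

```text
t: 10.25
ee_pos: [635.8, 242.4, 52.0]
orientation: [-3.135, -0.137, 0.015]
ft_force: [0.7, -0.7, -0.2]
width: 39.7
```

```bash
python3 - <<'E'
from h import *
plan(638,242.5,10,.083,10)
crop('scene',360,130,90,90,7,'f1')
E
```

```text
now [635.8 242.4  52. ] 0.0873 F [ 0.7 -0.7 -0.2] w 39.7 t 10.25 delta [  2.2   0.1 -42. ] dyaw -0.0043
[[0.02,0.00,0.42],0.02],[[0.02,0.00,0.42],0.02],[[0.02,0.00,0.42],0.02],[[0.02,0.00,0.42],0.02],[[0.02,0.00,0.42],0.02],[[0.02,0.00,0.42],0.02],[[0.02,0.00,0.42],0.02],[[0.02,0.00,0.42],0.02],[[0.02,0.00,0.42],0.02],[[0.02,0.00,0.42],0.02]
```

View pics/f1.png

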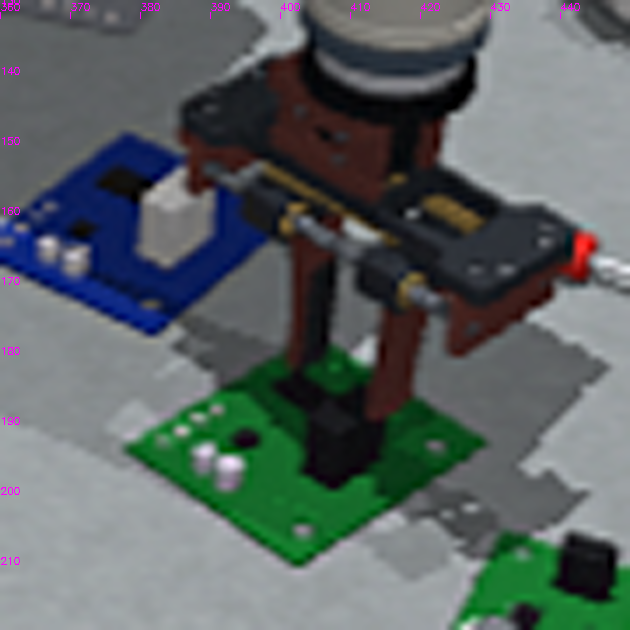

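The fingers straddle the black block, whose top is at about (408,187). I'll go down and grip.

Request:
{"name": "arm_command", "arguments": {"increments": [[[0.2,0,0.6],0],[[0,0,0.6],0],[[0,0,0.6],0],[[0,0,0.6],0],[[0,0,0.6],0],[[0,0,0.6],0],[[0,0,0],0],[[0,0,0],0]]}}

```text
t: 11.1
ee_pos: [639.9, 243.5, 15.9]
orientation: [-3.133, -0.137, 0.007]
ft_force: [-0.2, 0.3, 0.6]
width: 39.6
```

```bash
python3 - <<'E'
from h import *
plan(638,242.5,10,.083,3)
E
```

```text
now [639.9 243.5  15.9] 0.0873 F [-0.2  0.3  0.6] w 39.6 t 11.1 delta [-1.9 -1.  -5.9] dyaw -0.0043
[[-0.06,0.03,0.20],0.08],[[-0.06,0.03,0.20],0.08],[[-0.06,0.03,0.20],0.08]
```

Request:
{"name": "arm_command", "arguments": {"increments": [[[-0.15,0.1,0.4],0.2],[[0,0,0.1],0],[[0,0,0],0]]}}

```text
t: 11.4
ee_pos: [638.5, 242.3, 10.9]
orientation: [-3.133, -0.131, 0.006]
ft_force: [-1.1, -1.1, -0.4]
width: 39.8
```

Request:
{"name": "arm_command", "arguments": {"increments": [[[0,0,0],0],[[0,0,0],0],[[0,0,0],0],[[0,0,0],0],[[0,0,0],0],[[0,0,0],0]], "gripper": 0.0}}

```text
t: 12.0
ee_pos: [638.8, 242.4, 11.2]
orientation: [-3.133, -0.131, 0.005]
ft_force: [0.1, -0.8, -0.5]
width: 19.7
```

```bash
python3 - <<'E'
from h import *
plan(638,242.5,120,.083,3)
E
```

```text
now [638.8 242.4  11.2] 0.0835 F [ 0.1 -0.8 -0.5] w 19.7 t 12.0 delta [-8.000e-01  1.000e-01  1.088e+02] dyaw -0.0005
[[-0.03,-0.01,-3.63],0.01],[[-0.03,-0.01,-3.63],0.01],[[-0.03,-0.01,-3.63],0.01]
```

Request:
{"name": "arm_command", "arguments": {"increments": [[[0,0,-1.0],0],[[0,0,-2.5],0],[[0,0,-3.5],0],[[0,0,-4],0],[[0,0,-4],0],[[0,0,-3],0],[[0,0,-1],0],[[0,0,0],0]]}}

```text
t: 12.8
ee_pos: [637.4, 240.6, 209.1]
orientation: [-3.135, -0.131, 0.013]
ft_force: [-0.4, -0.3, -2.8]
width: 20.0
```

```bash
python3 - <<'E'
from h import *
plan(583,-201,200,-.053,15)
E
```

```text
now [637.4 240.6 209.1] 0.0835 F [-0.4 -0.3 -2.8] w 20.0 t 12.8 delta [ -54.4 -441.6   -9.1] dyaw -0.1365
[[-0.61,2.90,0.06],0.52],[[-0.58,2.91,0.06],0.52],[[-0.55,2.91,0.06],0.52],[[-0.53,2.92,0.06],0.52],[[-0.50,2.92,0.06],0.52],[[-0.47,2.93,0.06],0.52],[[-0.45,2.93,0.06],0.52],[[-0.42,2.94,0.06],0.52],[[-0.39,2.94,0.06],0.52],[[-0.37,2.94,0.06],0.52],[[-0.34,2.95,0.06],0.52],[[-0.31,2.95,0.06],0.52],[[-0.29,2.95,0.06],0.52],[[-0.26,2.96,0.06],0.52],[[-0.23,2.96,0.06],0.52]
```

Request:
{"name": "arm_command", "arguments": {"increments": [[[-0.4,1.5,0],0.5],[[-0.6,2.9,0],0.5],[[-0.6,2.9,0],0.5],[[-0.5,2.9,0],0.5],[[-0.5,2.9,0],0.5],[[-0.5,2.9,0],0.5],[[-0.5,2.9,0],0.5],[[-0.4,2.9,0],0.5],[[-0.4,2.9,0],0.5],[[-0.4,2.9,0],0.5],[[-0.3,2.9,0],0.5],[[-0.3,2.9,0],0.5],[[-0.3,2.9,0],0.5],[[-0.3,2.9,0],0.5],[[-0.2,2,0],0.5],[[0,1,0],0],[[0,0,0],0]]}}

```text
t: 14.5
ee_pos: [548.7, -210.1, 172.5]
orientation: [-3.134, 0.096, 0.112]
ft_force: [0.5, -0.3, -1.9]
width: 19.7
```

```bash
python3 - <<'E'
from h import *
plan(583,-201,80,-.053,8)
E
```

```text
now [ 548.7 -210.1  172.5] -0.0609 F [ 0.5 -0.3 -1.9] w 19.7 t 14.5 delta [ 34.3   9.1 -92.5] dyaw 0.0079
[[0.42,-0.14,1.16],-0.06],[[0.42,-0.14,1.16],-0.06],[[0.42,-0.14,1.16],-0.06],[[0.42,-0.14,1.16],-0.06],[[0.42,-0.14,1.16],-0.06],[[0.42,-0.14,1.16],-0.06],[[0.42,-0.14,1.16],-0.06],[[0.42,-0.14,1.16],-0.06]
```

Request:
{"name": "arm_command", "arguments": {"increments": [[[0,0,0],0],[[0,0,0],0]]}}

```text
t: 14.7
ee_pos: [547.4, -209.0, 170.8]
orientation: [-3.133, 0.096, 0.116]
ft_force: [-0.1, 0.7, -1.8]
width: 20.0
```

```bash
python3 - <<'E'
from h import *
plan(583,-201,80,-.053,8)
print(R.from_rotvec(get_obs()['orientation']).as_matrix()[:,2], get_obs()['qpos'].round(4))
crop('scene',220,110,160,130,5,'g1')
E
```

```text
now [ 547.4 -209.   170.8] -0.0609 F [-0.1  0.7 -1.8] w 20.0 t 14.7 delta [ 35.6   8.  -90.8] dyaw 0.0079
[[0.44,-0.13,1.14],-0.06],[[0.44,-0.13,1.14],-0.06],[[0.44,-0.13,1.14],-0.06],[[0.44,-0.13,1.14],-0.06],[[0.44,-0.12,1.14],-0.06],[[0.44,-0.12,1.14],-0.06],[[0.44,-0.12,1.14],-0.06],[[0.44,-0.12,1.14],-0.06]
[-0.07390969  0.00764331 -0.99723565] [-0.3744  0.4617  1.7067 -0.023   1.0449 -0.3012]
```

View pics/g1.png

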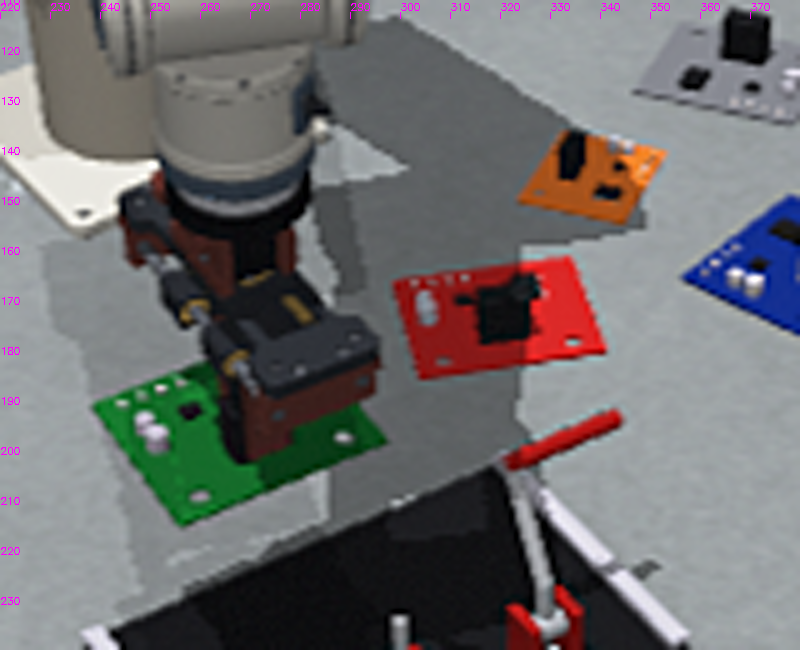

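Request:
{"name": "arm_command", "arguments": {"increments": [[[1.2,0,0],0],[[1.2,0,0],0],[[1.2,0,0],0],[[0,0,0],0]]}}

```text
t: 15.15
ee_pos: [588.2, -208.8, 168.5]
orientation: [-3.133, 0.09, 0.113]
ft_force: [-0.1, -0.8, -1.5]
width: 20.1
```

```bash
python3 - <<'E'
from h import *
plan(583,-201,80,-.053,8)
print(R.from_rotvec(get_obs()['orientation']).as_matrix()[:,2], get_obs()['qpos'].round(4))
E
```

```text
now [ 588.2 -208.8  168.5] -0.057 F [-0.1 -0.8 -1.5] w 20.1 t 15.15 delta [ -5.2   7.8 -88.5] dyaw 0.004
[[-0.07,-0.09,1.11],-0.03],[[-0.07,-0.09,1.11],-0.03],[[-0.07,-0.09,1.11],-0.03],[[-0.07,-0.09,1.11],-0.03],[[-0.07,-0.09,1.11],-0.03],[[-0.07,-0.09,1.11],-0.03],[[-0.07,-0.09,1.11],-0.03],[[-0.07,-0.09,1.11],-0.03]
[-0.07175498  0.00701304 -0.99739763] [-0.3512  0.5154  1.62   -0.0206  1.0761 -0.2836]
```

Request:
{"name": "arm_command", "arguments": {"increments": [[[0,0,-2],0],[[0,0,-2],0],[[0,0,0],0]]}}

```text
t: 15.45
ee_pos: [591.9, -208.2, 208.1]
orientation: [-3.133, 0.087, 0.117]
ft_force: [0.7, -0.8, -1.4]
width: 19.8
```

```bash
python3 - <<'E'
from h import *
pos()
print(R.from_rotvec(get_obs()['orientation']).as_matrix()[:,2], get_obs()['qpos'].round(4))
E
```

```text
15.45 [ 591.94 -208.22  208.08] -0.0554 F [ 0.73 -0.78 -1.39] w 19.8
[-0.07419052  0.00770142 -0.99721435] [-0.3483  0.4761  1.5833 -0.0198  1.1548 -0.2841]
```

Request:
{"name": "arm_command", "arguments": {"increments": [[[0,-2.5,0],0],[[0,-2.5,0],0],[[0,-2.5,0],0],[[0,0,0],0]]}}

```text
t: 15.85
ee_pos: [595.4, -131.6, 205.5]
orientation: [-3.132, 0.09, 0.119]
ft_force: [-0.2, -0.3, -1.6]
width: 20.1
```

```bash
python3 - <<'E'
from h import *
pos()
print(R.from_rotvec(get_obs()['orientation']).as_matrix()[:,2], get_obs()['qpos'].round(4))
crop('scene',220,110,160,130,5,'g2')
E
```

```text
15.85 [ 595.41 -131.57  205.53] -0.0573 F [-0.19 -0.3  -1.63] w 20.1
[-0.07558775  0.00795741 -0.9971074 ] [-0.2321  0.4549  1.6249 -0.0106  1.1373 -0.1698]
```

View pics/g2.png

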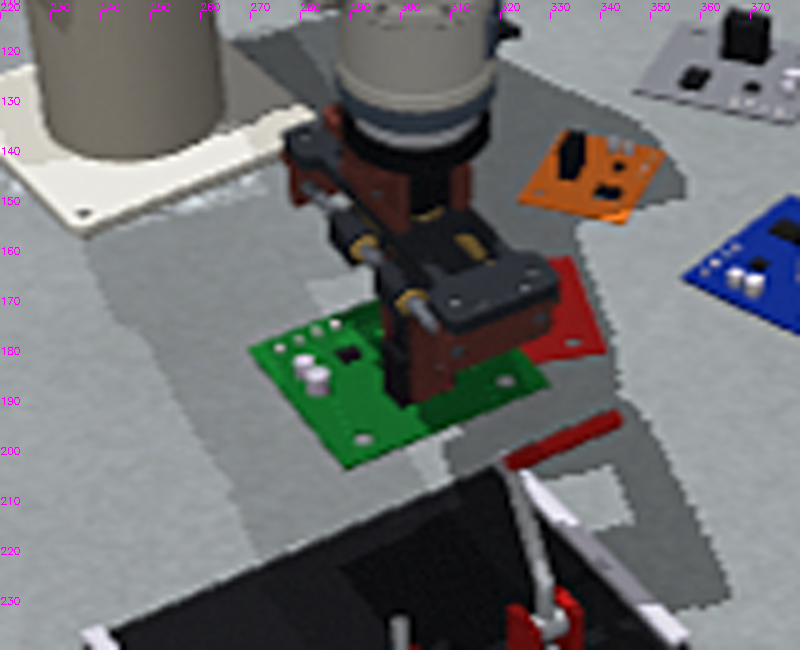

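The tool has picked up a 0.075 rad pitch, with the +x edge of the board low. The board is still held square. I'll check in-hand hole positions against the prediction, using holes at about (292,197) and (321,186).

```bash
cat >> h.py <<'E'
def holes(o=None,dy=0,h=11.2):
    o=o or get_obs(); M=R.from_rotvec(o['orientation']).as_matrix()
    return np.array([o['ee_pos']+M@np.array([18,s*45+dy,h-3]) for s in(-1,1)])  # top face; tool y ~ -board y
def c2p(c,x0,y0,f): return (np.array(c)+.5)/f-.5+[x0,y0]
E
python3 - <<'E'
from h import *
o=get_obs(); H=holes(o); print(H.round(1)); 
px=c2p([(505,381),(363,439)],220,110,5); print('pred',w2p('scene',H).round(2).tolist(),'seen',px.round(2).tolist())
for i in(0,1): print(p2w('scene',px[i],H[i,2]).round(1))
M=R.from_rotvec(o['orientation']).as_matrix()
# target hole mid at (601,-202, z)
for z in (65,): print('TCP target',(np.array([601,-202,z])-M@[18,0,11.2]).round(1))
E
```

```text
[[ 615.2  -88.9  196. ]
 [ 610.  -178.8  195.8]]
pred [[319.83, 185.43], [291.41, 197.21]] seen [[320.6, 185.8], [292.2, 197.4]]
[[617.8 -88.1 196. ]]
[[ 612.  -177.5  195.8]]
TCP target [ 583.9 -201.    77.5]
```

```bash
cat >> h.py <<'E'
def planR(tx,ty,tz,tyaw,n):
    o=get_obs(); M=R.from_rotvec(o['orientation']).as_matrix(); d=np.array([tx,ty,tz])-o['ee_pos']
    print('p',o['ee_pos'].round(2),'F',o['ft_force'].round(2),'t',round(o['t'],2),'w',round(o['width'],1),'yaw',yaw(o).round(4),'zax',M[:,2].round(4))
    print('d',d.round(1),'row',(M.T@d/10/n).round(3),'turn',np.degrees(yaw(o)-tyaw).round(2))
E
python3 - <<'E'
from h import *
planR(582,-202,206,-.053,6)
planR(582,-202,78,-.053,1)
E
```

```text
p [ 595.34 -132.87  205.45] F [ 0.03 -0.02 -2.54] t 15.9 w 19.9 yaw -0.0576 zax [-0.0757  0.0072 -0.9971]
d [-13.3 -69.1   0.5] row [-1.560e-01  1.163e+00 -1.000e-03] turn -0.26
p [ 595.34 -132.87  205.45] F [ 0.03 -0.02 -2.54] t 15.9 w 19.9 yaw -0.0576 zax [-0.0757  0.0072 -0.9971]
d [ -13.3  -69.1 -127.5] row [ 0.037  7.015 12.759] turn -0.26
```

Request:
{"name": "arm_command", "arguments": {"increments": [[[0,1.2,0],0],[[0,1.2,0],0],[[0,1.2,0],0],[[0,1.2,0.5],0],[[0,1.2,1.5],0],[[0,0.6,2],0],[[0,0,2],0],[[0,0,2],0],[[0,0,2],0],[[0,0,1],0],[[0,0,0.5],0],[[0,0,0],0]]}}

```text
t: 17.1
ee_pos: [577.7, -215.2, 78.5]
orientation: [-3.133, 0.106, 0.125]
ft_force: [-0.1, 0.3, -3.0]
width: 19.8
```

```bash
python3 - <<'E'
from h import *
planR(582,-202,78,-.053,1)
E
```

```text
p [ 577.69 -215.15   78.46] F [-0.12  0.3  -2.97] t 17.1 w 19.8 yaw -0.0674 zax [-0.0793  0.0072 -0.9968]
d [ 4.3 13.2 -0.5] row [ 0.344 -1.341  0.021] turn -0.83
```

Request:
{"name": "arm_command", "arguments": {"increments": [[[0.1,-0.4,0],-0.3],[[0.1,-0.4,0],-0.3],[[0.1,-0.4,0],-0.2],[[0,0,0],0],[[0,0,0],0]]}}

```text
t: 17.6
ee_pos: [584.2, -202.8, 81.3]
orientation: [-3.135, 0.081, 0.116]
ft_force: [0.6, -0.3, -1.8]
width: 19.6
```

```bash
python3 - <<'E'
from h import *
planR(582,-202,78,-.053,1)
H=holes(); print('pred',w2p('scene',H).round(2).tolist())
crop('scene',240,190,100,80,8,'g3')
H=holes(); crop('top',300,140,110,80,7,'g4')
E
```

```text
p [ 584.21 -202.8    81.32] F [ 0.59 -0.3  -1.8 ] t 17.6 w 19.6 yaw -0.0515 zax [-0.0739  0.0054 -0.9972]
d [-2.2  0.8 -3.3] row [-0.199 -0.068  0.348] turn 0.09
pred [[298.44, 226.13], [270.72, 238.55]]
```

View pics/g3.png

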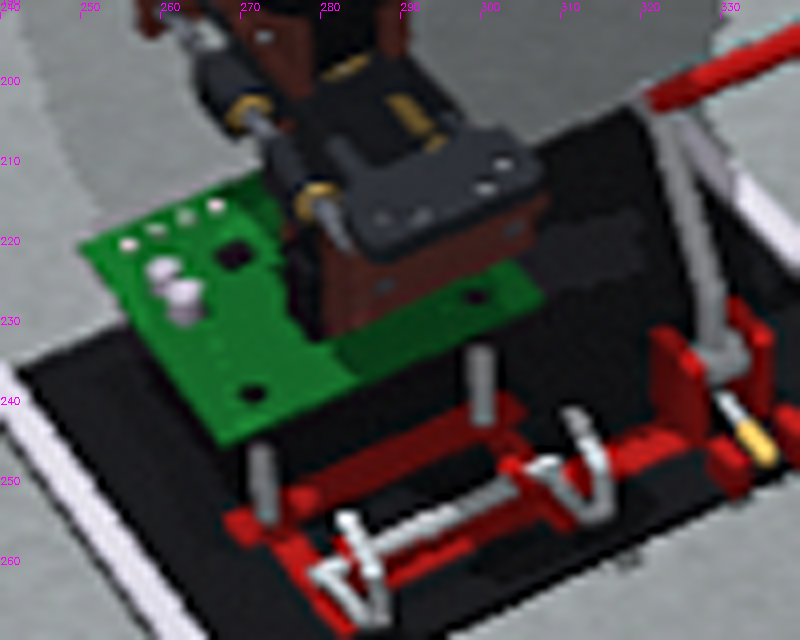

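View pics/g4.png

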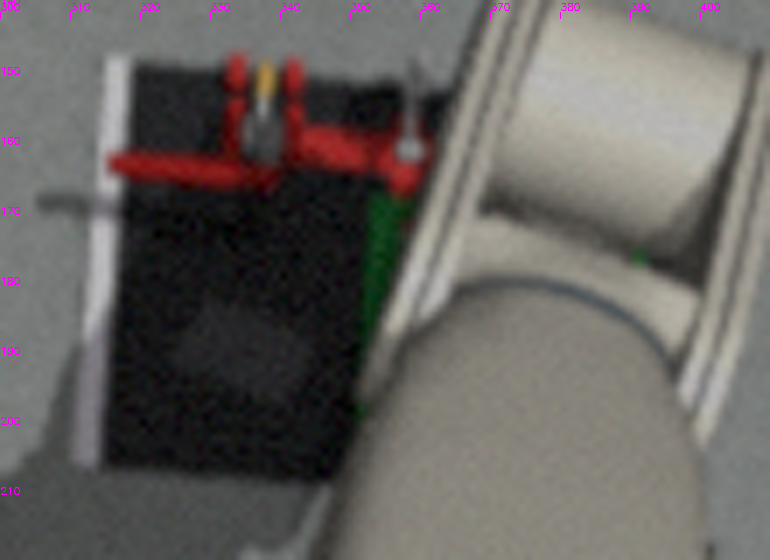

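Scene view: the holes are at about (299,227) and (271,239). The post tips below them are at about (300,233) and (272.5,245.5).

```bash
python3 - <<'E'
from h import *
H=holes(); planR(582,-202,78,-.053,1)
px=c2p([(476,297),(252,393.5)],240,190,8); pp=c2p([(481.5,347),(262,447)],240,190,8)
h=np.array([p2w('scene',px[i],H[i,2]-1)[0] for i in(0,1)]); p=p2w('scene',pp,42)
print('pred\n',H.round(1),'\nseen\n',h.round(1),'\nposts\n',p.round(1)); 
m=h.mean(0)-p.mean(0); print('hole-post',m.round(1),(h-p).round(1).tolist())
M=R.from_rotvec(get_obs()['orientation']).as_matrix()
print('underside vs top x shift', (M@[0,0,3]).round(2))
E
```

```text
p [ 584.02 -202.92   81.13] F [-0.2   0.2  -1.93] t 17.7 w 19.7 yaw -0.0518 zax [-0.0742  0.0055 -0.9972]
d [-2.   0.9 -3.1] row [-0.183 -0.081  0.327] turn 0.07
pred
 [[ 603.7 -158.9   71.7]
 [ 599.  -248.7   71.5]] 
seen
 [[ 605.7 -157.9   70.7]
 [ 599.4 -247.7   70.5]] 
posts
 [[ 603.2 -155.4   42. ]
 [ 598.7 -245.8   42. ]]
hole-post [ 1.6 -2.2 28.6] [[2.6, -2.6, 28.7], [0.6, -1.9, 28.5]]
underside vs top x shift [-0.22  0.02 -2.99]
```

Request:
{"name": "arm_command", "arguments": {"increments": [[[-0.05,-0.1,0.4],0],[[0,0,0.4],0],[[0,0,0.4],0],[[0.03,0,0.4],0],[[0.03,0,0.3],0],[[0,0,0],0],[[0,0,0],0]]}}

```text
t: 18.4
ee_pos: [582.1, -201.9, 59.8]
orientation: [-3.134, 0.082, 0.119]
ft_force: [0.4, -0.1, -2.1]
width: 19.7
```

```bash
python3 - <<'E'
from h import *
planR(582.5,-200.8,56,-.053,1)
print(get_obs()['moment'].round(3))
E
```

```text
p [ 582.08 -201.92   59.8 ] F [ 0.4  -0.11 -2.13] t 18.4 w 19.7 yaw -0.0521 zax [-0.0754  0.0059 -0.9971]
d [ 0.4  1.1 -3.8] row [ 0.065 -0.114  0.377] turn 0.05
[-0.006 -0.151 -0.012]
```

Look once more right above the tips.

Request:
{"name": "arm_command", "arguments": {"increments": [[[0.05,-0.1,0.1],0],[[0,0,0],0]]}}

```text
t: 18.6
ee_pos: [582.7, -201.0, 58.8]
orientation: [-3.134, 0.082, 0.118]
ft_force: [-0.2, 0.3, -1.7]
width: 19.9
```

```bash
python3 - <<'E'
from h import *
planR(582.5,-200.8,56,-.053,1)
crop('scene',250,205,70,60,11,'g5')
E
```

```text
p [ 582.68 -200.97   58.8 ] F [-0.19  0.31 -1.68] t 18.6 w 19.9 yaw -0.0523 zax [-0.0752  0.0058 -0.9972]
d [-0.2  0.2 -2.8] row [ 0.002 -0.015  0.281] turn 0.04
```

View pics/g5.png

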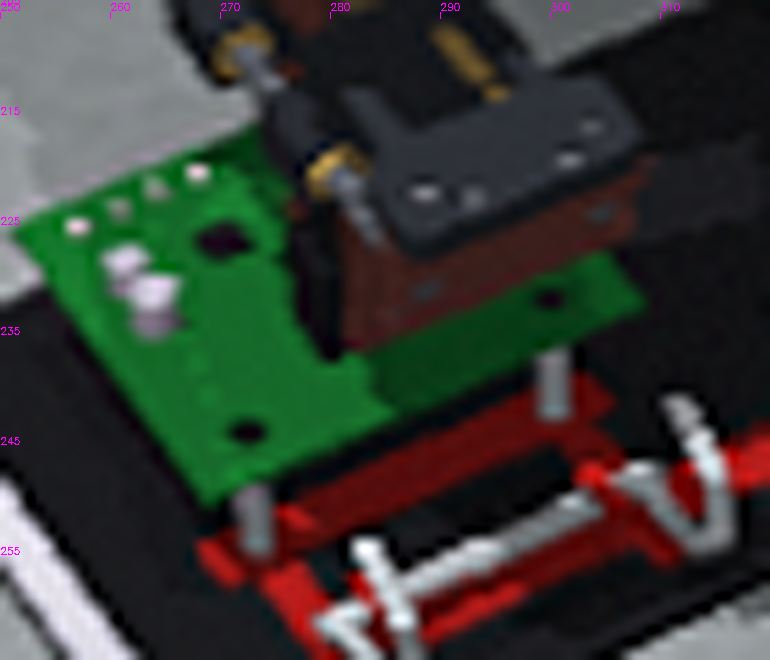

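```bash
python3 - <<'E'
from h import *
H=holes(); px=c2p([(551,298),(247,432)],250,205,11)
h=np.array([p2w('scene',px[i],H[i,2]-1)[0] for i in(0,1)])
print(H.round(1),h.round(1),h.mean(0).round(1),'posts scene 601.0 -200.6..-201.6')
E
```

```text
[[ 602.4 -157.    49.5]
 [ 597.7 -246.9   49.3]] [[ 604.2 -156.1   48.5]
 [ 598.3 -246.    48.3]] [ 601.2 -201.    48.4] posts scene 601.0 -200.6..-201.6
```

Request:
{"name": "arm_command", "arguments": {"increments": [[[0.01,0,0.15],0],[[0.01,0,0.15],0],[[0.01,0,0.15],0],[[0,0,0],0]]}}

```text
t: 19.05
ee_pos: [583.1, -201.1, 54.4]
orientation: [-3.135, 0.082, 0.116]
ft_force: [0.3, -1.0, -2.4]
width: 19.9
```

Aligned to within a millimetre in the picture. I'll feel downwards.

Request:
{"name": "arm_command", "arguments": {"increments": [[[0,0,0.12],0],[[0,0,0.12],0],[[0,0,0],0]]}}

```text
t: 19.35
ee_pos: [583.1, -201.3, 51.9]
orientation: [-3.135, 0.082, 0.116]
ft_force: [-0.2, -0.4, -1.8]
width: 19.9
```

Request:
{"name": "arm_command", "arguments": {"increments": [[[0,0,0.12],0],[[0,0,0.12],0],[[0,0,0],0]]}}

```text
t: 19.65
ee_pos: [583.0, -201.3, 49.4]
orientation: [-3.135, 0.082, 0.115]
ft_force: [1.0, -0.0, -2.1]
width: 19.8
```

Request:
{"name": "arm_command", "arguments": {"increments": [[[0,0,0.15],0],[[0.01,0,0.15],0],[[0.01,0,0.15],0],[[0,0,0],0]]}}

```text
t: 20.05
ee_pos: [583.0, -201.3, 44.5]
orientation: [-3.135, 0.082, 0.115]
ft_force: [0.4, -1.0, -1.6]
width: 20.0
```

```bash
python3 - <<'E'
from h import *
planR(583,-201,56,-.053,1);print(get_obs()['moment'].round(3))
crop('scene',250,205,70,60,11,'g6')
E
```

```text
p [ 582.99 -201.32   44.49] F [ 0.44 -0.97 -1.59] t 20.05 w 20.0 yaw -0.0524 zax [-0.0731  0.005  -0.9973]
d [ 0.   0.3 11.5] row [-0.085 -0.033 -1.148] turn 0.03
[-0.123 -0.207 -0.009]
```

View pics/g6.png

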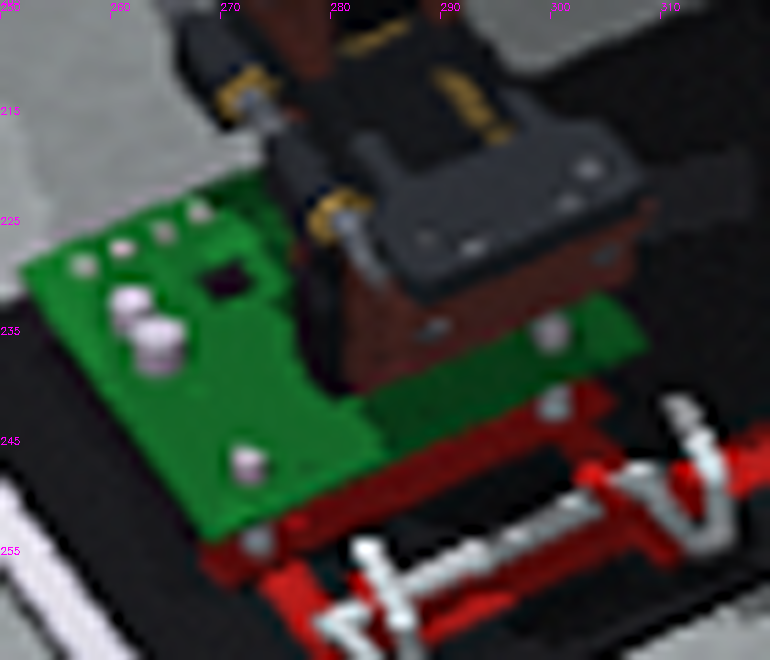

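Both posts show through the holes, at about (272,247) and (300,235), so the board is threaded. I'll lower on.

Request:
{"name": "arm_command", "arguments": {"increments": [[[0.01,0,0.15],0],[[0.01,0,0.15],0],[[0.01,0,0.15],0],[[0.01,0,0.15],0],[[0,0,0],0]]}}

```text
t: 20.6
ee_pos: [583.0, -201.3, 38.0]
orientation: [-3.135, 0.082, 0.115]
ft_force: [-0.2, -0.3, -3.1]
width: 20.0
```

Request:
{"name": "arm_command", "arguments": {"increments": [[[0.01,0,0.15],0],[[0.01,0,0.15],0],[[0.01,0,0.15],0],[[0,0,0],0]]}}

```text
t: 21.0
ee_pos: [583.0, -201.3, 33.1]
orientation: [-3.135, 0.082, 0.115]
ft_force: [0.7, -0.6, -2.7]
width: 19.8
```

```bash
python3 - <<'E'
from h import *
planR(583,-201.2,24,-.053,1);print(get_obs()['moment'].round(3))
E
```

```text
p [ 582.97 -201.31   33.11] F [ 0.69 -0.64 -2.72] t 21.0 w 19.8 yaw -0.0524 zax [-0.0731  0.005  -0.9973]
d [ 0.   0.1 -9.1] row [ 0.069 -0.01   0.908] turn 0.03
[-0.088 -0.231  0.023]
```

Request:
{"name": "arm_command", "arguments": {"increments": [[[0.01,0,0.15],0],[[0.01,0,0.15],0],[[0.01,0,0.15],0],[[0,0,0],0]]}}

```text
t: 21.4
ee_pos: [583.0, -201.3, 28.2]
orientation: [-3.135, 0.082, 0.115]
ft_force: [1.1, -1.0, -1.6]
width: 19.8
```

Request:
{"name": "arm_command", "arguments": {"increments": [[[0.01,0,0.12],0],[[0.01,0,0.12],0],[[0,0,0],0]]}}

```text
t: 21.7
ee_pos: [583.0, -201.3, 25.6]
orientation: [-3.135, 0.082, 0.115]
ft_force: [0.8, -0.7, -1.7]
width: 19.5
```

Request:
{"name": "arm_command", "arguments": {"increments": [[[0.01,0,0.1],0],[[0,0,0.1],0],[[0,0,0],0]]}}

```text
t: 22.0
ee_pos: [583.0, -201.3, 23.4]
orientation: [-3.135, 0.082, 0.115]
ft_force: [0.9, -0.7, -1.0]
width: 20.1
```

Request:
{"name": "arm_command", "arguments": {"increments": [[[0,0,0.08],0],[[0,0,0],0]]}}

```text
t: 22.2
ee_pos: [583.0, -201.3, 22.6]
orientation: [-3.135, 0.082, 0.115]
ft_force: [0.3, 0.0, -2.2]
width: 19.9
```

Request:
{"name": "arm_command", "arguments": {"increments": [[[0,0,0.08],0],[[0,0,0],0]]}}

```text
t: 22.4
ee_pos: [583.0, -201.4, 21.8]
orientation: [-3.135, 0.082, 0.114]
ft_force: [0.5, -0.4, -2.2]
width: 19.9
```

```bash
python3 - <<'E'
from h import *
planR(583,-201.2,24,-.053,1);print(get_obs()['moment'].round(3))
E
```

```text
p [ 582.96 -201.36   21.79] F [ 0.53 -0.42 -2.19] t 22.4 w 19.9 yaw -0.0524 zax [-0.0728  0.0049 -0.9973]
d [0.  0.2 2.2] row [-0.013 -0.017 -0.221] turn 0.03
[-0.062 -0.235  0.021]
```

Still no contact force. A little more.

Request:
{"name": "arm_command", "arguments": {"increments": [[[0,0,0.06],0],[[0,0,0],0]]}}

```text
t: 22.6
ee_pos: [583.0, -201.4, 21.6]
orientation: [-3.135, 0.082, 0.114]
ft_force: [0.2, 0.3, -0.7]
width: 20.1
```

Request:
{"name": "arm_command", "arguments": {"increments": [[[0,0,0.06],0],[[0,0,0],0]]}}

```text
t: 22.8
ee_pos: [583.0, -201.4, 21.6]
orientation: [-3.135, 0.082, 0.114]
ft_force: [-0.0, 0.9, 0.2]
width: 20.3
```

```bash
python3 - <<'E'
from h import *
planR(583,-201.2,24,-.053,1);print(get_obs()['moment'].round(3))
crop('scene',240,205,90,65,8,'g7')
E
```

```text
p [ 582.99 -201.43   21.6 ] F [-0.04  0.93  0.18] t 22.8 w 20.3 yaw -0.0524 zax [-0.0725  0.0049 -0.9974]
d [0.  0.2 2.4] row [-0.017 -0.024 -0.24 ] turn 0.04
[ 0.134 -0.166  0.053]
```

View pics/g7.png

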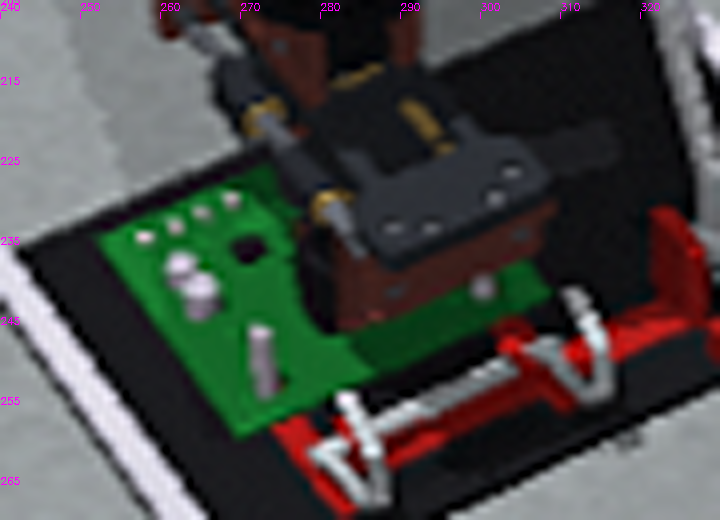

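Contact came at the predicted height, with the board's far edge down. I'll release so it settles flat.

Request:
{"name": "arm_command", "arguments": {"increments": [[[0,0,0],0],[[0,0,0],0],[[0,0,0],0],[[0,0,0],0]], "gripper": 0.4}}

```text
t: 23.25
ee_pos: [583.0, -201.4, 21.1]
orientation: [-3.136, 0.082, 0.114]
ft_force: [0.5, -0.2, 0.2]
width: 34.9
```

```bash
python3 - <<'E'
from h import *
planR(583,-201.2,24,-.053,1)
crop('scene',240,205,90,65,8,'g8')
E
```

```text
p [ 582.98 -201.38   21.13] F [ 0.5  -0.21  0.19] t 23.25 w 34.9 yaw -0.0522 zax [-0.0726  0.0048 -0.9973]
d [0.  0.2 2.9] row [-0.02  -0.019 -0.286] turn 0.05
```

View pics/g8.png

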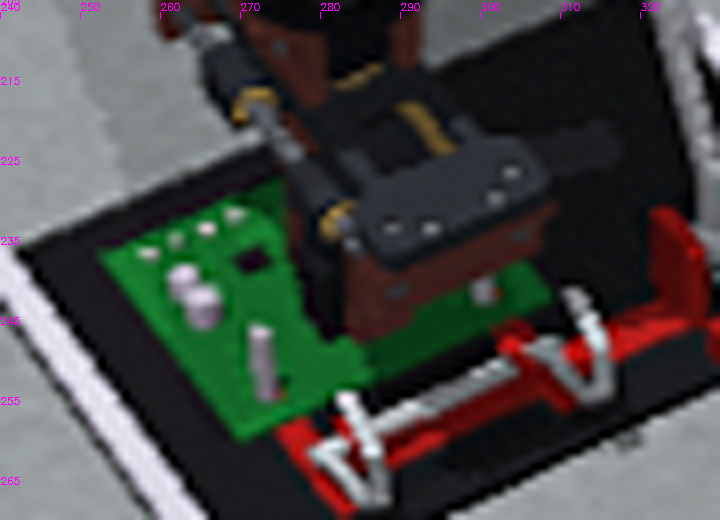

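The board has dropped flat and the posts stand clear through the holes. I'll retreat upwards and look.

Request:
{"name": "arm_command", "arguments": {"increments": [[[-0.05,0,-0.6],0],[[-0.08,0,-1],0],[[-0.1,0,-1.5],0],[[-0.1,0,-2],0],[[0,0,-3],0],[[0,0,-4],0],[[0,-0.5,-4],0],[[0.3,-2,-2],0],[[0.3,-2,0],0],[[0.3,-2,0],0],[[0.3,-2,0],0],[[0.3,-2,0],0],[[0.2,-2,0],0],[[0,-1,0],0],[[0,0,0],0]], "gripper": 0.5}}

```text
t: 24.8
ee_pos: [620.1, -64.5, 229.3]
orientation: [3.139, -0.085, -0.085]
ft_force: [-0.1, 0.0, 0.0]
width: 43.7
```

```bash
python3 - <<'E'
from h import *
planR(618.3,-47,150,-.053,1)
s=get_image('scene')[:,:,::-1]
crop('scene',230,150,130,115,6,'h1',s)
E
```

```text
p [620.06 -64.47 229.28] F [-0.12  0.01  0.02] t 24.8 w 43.7 yaw -0.054 zax [-0.0544  0.0014 -0.9985]
d [ -1.8  17.5 -79.3] row [ 0.162 -1.747  7.929] turn -0.06
```

View pics/h1.png

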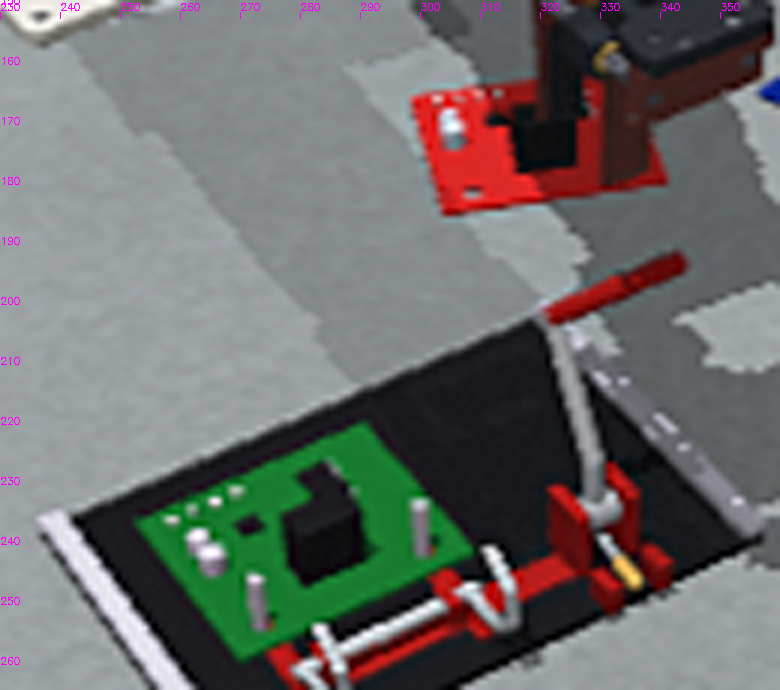

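The board lies flat on the deck with both posts through. Now the raised bar, (321,203)–(344,193).

```bash
python3 - <<'E'
from h import *
print(p2w('scene',c2p([(548,316),(684,262)],230,150,6),135.5).round(1))
planR(617.5,-47,150,-.053,1)
E
```

```text
[[617.4 -88.  135.5]
 [624.4 -12.7 135.5]]
p [620.14 -65.12 229.33] F [-0.13  0.54 -0.19] t 24.85 w 44.0 yaw -0.0544 zax [-0.0541  0.0012 -0.9985]
d [ -2.6  18.1 -79.3] row [ 0.068 -1.808  7.938] turn -0.08
```

Request:
{"name": "arm_command", "arguments": {"increments": [[[0,-0.5,1],0],[[0,-0.5,2],0],[[0,-0.4,2],0],[[0.1,-0.3,1.5],0],[[0.1,0,1],0],[[0,0,0],0]], "gripper": 0.7}}

```text
t: 25.45
ee_pos: [618.2, -51.3, 150.2]
orientation: [3.138, -0.092, -0.085]
ft_force: [-0.3, 0.2, -0.4]
width: 61.9
```

```bash
python3 - <<'E'
from h import *
planR(617.5,-47,118,-.053,1)
crop('scene',290,130,80,80,8,'h2')
E
```

```text
p [618.2  -51.29 150.21] F [-0.28  0.19 -0.36] t 25.45 w 61.9 yaw -0.0588 zax [-5.390e-02  5.000e-04 -9.985e-01]
d [ -0.7   4.3 -32.2] row [ 0.078 -0.432  3.22 ] turn -0.33
```

View pics/h2.png

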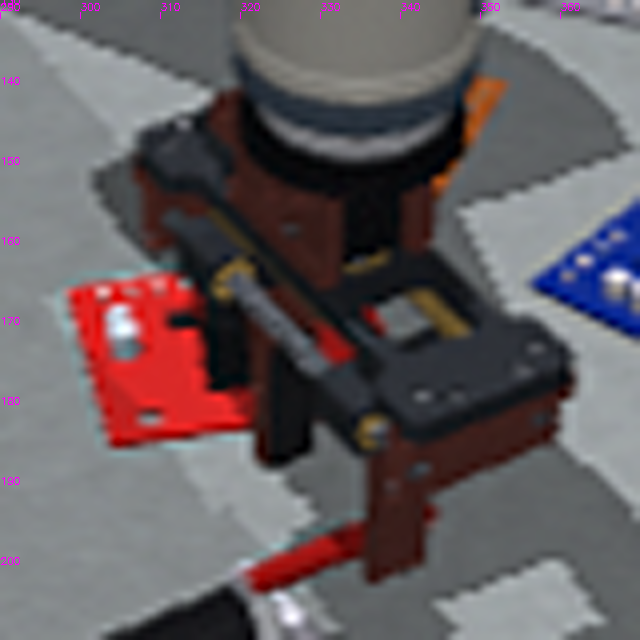

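Request:
{"name": "arm_command", "arguments": {"increments": [[[0.02,-0.1,0.8],-0.3],[[0.02,-0.1,0.8],0],[[0.02,-0.1,0.8],0],[[0.02,0,0.6],0],[[0,0,0],0]]}}

```text
t: 26.0
ee_pos: [619.5, -48.8, 120.3]
orientation: [3.138, -0.084, -0.078]
ft_force: [-0.8, 0.3, 0.3]
width: 61.4
```

Request:
{"name": "arm_command", "arguments": {"increments": [[[0,0,0],0],[[0,0,0],0],[[0,0,0],0],[[0,0,0],0],[[0,0,0],0],[[0,0,0],0],[[0,0,0],0],[[0,0,0],0]], "gripper": 0.0}}

```text
t: 26.8
ee_pos: [619.1, -48.8, 121.4]
orientation: [3.138, -0.084, -0.079]
ft_force: [0.6, -0.6, -1.0]
width: 11.3
```

```bash
python3 - <<'E'
from h import *
planR(617.5,-47,118,-.053,1)
E
```

```text
p [619.1  -48.77 121.35] F [ 0.59 -0.59 -0.99] t 26.8 w 11.3 yaw -0.0536 zax [-0.0501 -0.     -0.9987]
d [-1.6  1.8 -3.4] row [-0.153 -0.17   0.343] turn -0.04
```

Request:
{"name": "arm_command", "arguments": {"increments": [[[-0.48,0,0.21],0],[[-0.47,0,0.23],0],[[-0.46,0,0.26],0],[[-0.45,0,0.28],0],[[-0.43,0,0.3],0],[[-0.42,0,0.32],0],[[-0.4,0,0.34],0]]}}

```text
t: 27.5
ee_pos: [611.9, -48.3, 117.8]
orientation: [3.137, -0.085, 0.013]
ft_force: [0.2, 1.5, 16.6]
width: 11.1
```

```bash
python3 - <<'E'
from h import *
planR(617.5,-47,118,-.053,1)
E
```

```text
p [611.86 -48.33 117.8 ] F [ 0.25  1.48 16.63] t 27.5 w 11.1 yaw -0.0541 zax [ 0.008  -0.0036 -1.    ]
d [5.6 1.3 0.2] row [ 0.556 -0.163 -0.016] turn -0.06
```

The pads grip the bar so firmly that the tool tilts with the lever. I'll loosen the jaws and push the bar with the rear finger instead.

Request:
{"name": "arm_command", "arguments": {"increments": [[[0,0,0],0],[[0,0,0],0],[[0,0,0],0]], "gripper": 0.32}}

```text
t: 27.8
ee_pos: [615.8, -48.5, 120.6]
orientation: [3.136, -0.085, 0.029]
ft_force: [0.1, 0.8, -0.7]
width: 27.6
```

Request:
{"name": "arm_command", "arguments": {"increments": [[[-0.5,0,0.1],0],[[-0.5,0,0.15],0],[[-0.5,0,0.2],0],[[-0.5,0,0.25],0],[[-0.5,0,0.25],0]]}}

```text
t: 28.3
ee_pos: [598.2, -47.7, 113.4]
orientation: [3.135, -0.085, 0.06]
ft_force: [5.0, 0.4, 4.3]
width: 28.2
```

```bash
python3 - <<'E'
from h import *
planR(617.5,-47,118,-.053,1)
crop('scene',290,150,80,90,7,'i1')
E
```

```text
p [598.16 -47.67 113.39] F [5.03 0.4  4.32] t 28.3 w 28.2 yaw -0.0542 zax [ 0.038  -0.0058 -0.9993]
d [19.3  0.7  4.6] row [ 1.944 -0.171 -0.388] turn -0.07
```

View pics/i1.png

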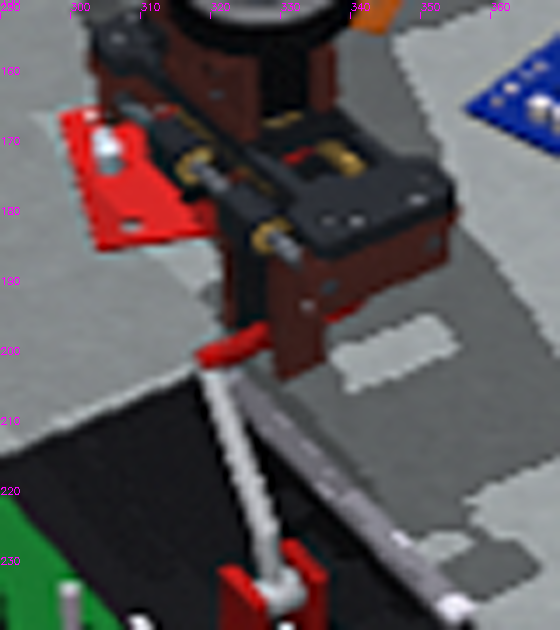

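It works: the bar is coming down with the rear finger. Continue.

Request:
{"name": "arm_command", "arguments": {"increments": [[[-0.6,0,0.3],0],[[-0.6,0,0.35],0],[[-0.6,0,0.4],0],[[-0.6,0,0.45],0],[[-0.6,0,0.5],0],[[-0.6,0,0.5],0],[[-0.6,0,0.5],0]]}}

```text
t: 29.05
ee_pos: [558.9, -45.7, 80.1]
orientation: [3.134, -0.085, 0.076]
ft_force: [15.1, 1.1, -10.2]
width: 28.1
```

```bash
python3 - <<'E'
from h import *
planR(617.5,-47,118,-.053,1)
crop('scene',290,150,80,90,7,'i2')
E
```

```text
p [558.87 -45.73  80.07] F [ 15.07   1.05 -10.18] t 29.05 w 28.1 yaw -0.0542 zax [ 0.0485 -0.0066 -0.9988]
d [58.6 -1.3 37.9] row [ 6.039 -0.177 -3.503] turn -0.07
```

View pics/i2.png

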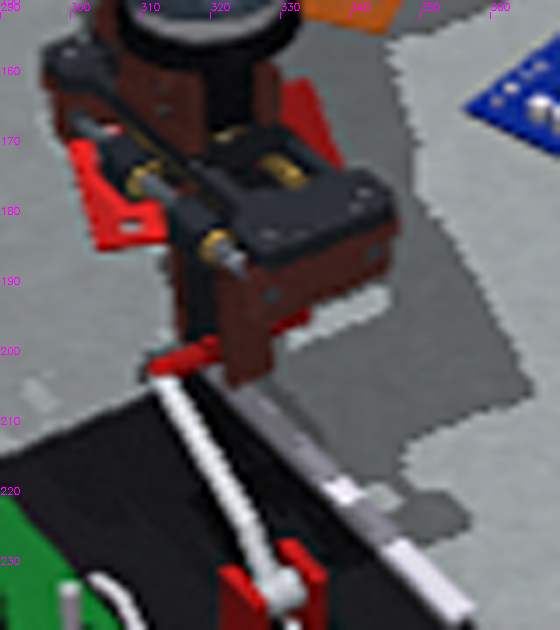

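Request:
{"name": "arm_command", "arguments": {"increments": [[[-0.2,0,0.5],0],[[-0.2,0,0.6],0],[[-0.2,0,0.6],0],[[-0.2,0,0.6],0],[[-0.2,0,0.6],0]]}}

```text
t: 29.6
ee_pos: [541.4, -44.8, 43.9]
orientation: [3.136, -0.085, 0.054]
ft_force: [4.6, -0.7, 3.7]
width: 28.2
```

```bash
python3 - <<'E'
from h import *
planR(617.5,-47,118,-.053,1)
crop('scene',290,150,80,90,7,'i3')
E
```

```text
p [541.39 -44.78  43.92] F [ 4.58 -0.73  3.74] t 29.6 w 28.2 yaw -0.0543 zax [ 0.0345 -0.0054 -0.9994]
d [76.1 -2.2 74.1] row [ 7.864 -0.166 -7.14 ] turn -0.07
```

View pics/i3.png

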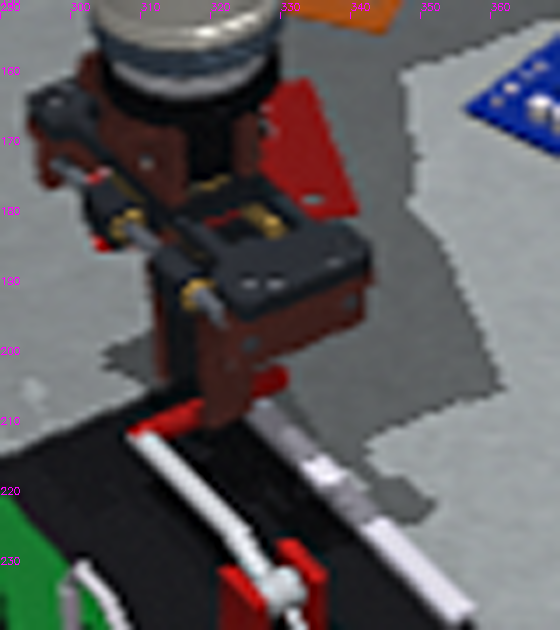

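The lever is nearly or fully down. I'll back off, rise, close the jaws and press the bar from above to make sure.

Request:
{"name": "arm_command", "arguments": {"increments": [[[0.8,0,-0.1],0],[[0,0,-1],0],[[0,0,-2],0],[[0,0,-2],0],[[0,0,0],0]], "gripper": 0.5}}

```text
t: 30.15
ee_pos: [548.4, -44.9, 97.4]
orientation: [3.136, -0.085, 0.052]
ft_force: [0.2, 0.7, 0.2]
width: 44.1
```

Request:
{"name": "arm_command", "arguments": {"increments": [[[0,0,0],0],[[0,0,0],0],[[0,0,0],0],[[0,0,0],0],[[0,0,0],0]], "gripper": 0.0}}

```text
t: 30.65
ee_pos: [547.5, -44.8, 96.2]
orientation: [3.136, -0.085, 0.049]
ft_force: [0.3, -0.0, 0.7]
width: 7.3
```

```bash
python3 - <<'E'
from h import *
planR(549.7,-44,70,-.053,1)
crop('scene',230,150,140,115,5,'i4')
E
```

```text
p [547.48 -44.85  96.2 ] F [ 0.33 -0.03  0.69] t 30.65 w 7.3 yaw -0.0542 zax [ 0.0311 -0.005  -0.9995]
d [  2.2   0.8 -26.2] row [ 0.134 -0.105  2.625] turn -0.07
```

View pics/i4.png

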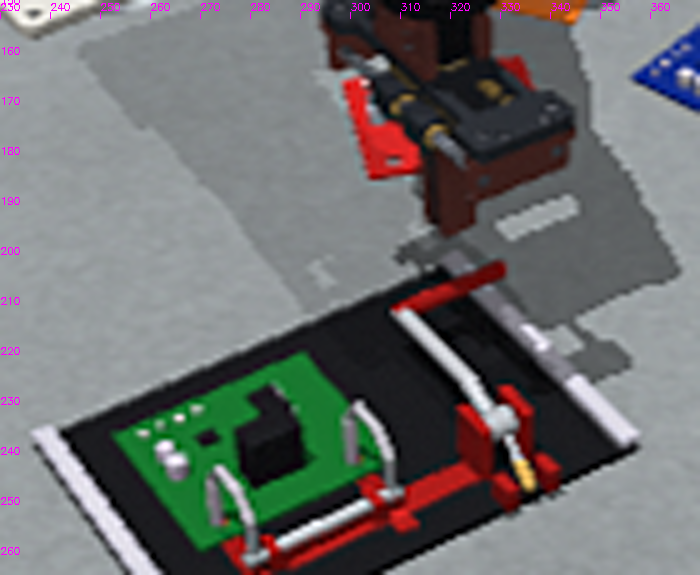

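The rings are closed over the posts, and the bar is back in its down position, (309,211)–(330,204). Now a firm press from above.

Request:
{"name": "arm_command", "arguments": {"increments": [[[0.1,-0.1,1.0],0],[[0,0,1.0],0],[[0,0,1.0],0],[[0,0,0.6],0],[[0,0,0.3],0],[[0,0,0.3],0]]}}

```text
t: 31.3
ee_pos: [549.3, -43.9, 50.0]
orientation: [3.136, -0.085, 0.045]
ft_force: [-10.3, 2.1, 42.4]
width: 0.6
```

```bash
python3 - <<'E'
from h import *
planR(549.7,-44,51,-.053,1)
E
```

```text
p [549.31 -43.89  50.03] F [-10.28   2.11  42.44] t 31.3 w 0.6 yaw -0.0543 zax [ 0.0287 -0.0047 -0.9996]
d [ 0.4 -0.1  1. ] row [ 0.042  0.01  -0.096] turn -0.07
```

Pressed against its stop (bar top at 50–51 mm, as expected for fully down). Retreat.

Request:
{"name": "arm_command", "arguments": {"increments": [[[0,0,-0.5],0],[[0,0,-2],0],[[0,0,-4],0],[[0,0,-4],0],[[0,0,-4],0],[[0,-3,-2],0],[[0,-4,0],0],[[0,-4,0],0],[[0,-4,0],0],[[0,0,0],0],[[0,0,0],0],[[0,0,0],0]]}}

```text
t: 32.5
ee_pos: [554.7, 110.9, 223.4]
orientation: [3.138, -0.089, 0.054]
ft_force: [-0.2, -0.9, 0.0]
width: 0.3
```

```bash
python3 - <<'E'
from h import *
planR(549.7,-44,51,-.053,1)
s=get_image('scene')[:,:,::-1]; t=get_image('top')[:,:,::-1]
crop('scene',230,190,140,95,5,'j1',s); crop('top',300,140,110,80,7,'j2',t); cv2.imwrite('pics/j3.png',s)
E
```

```text
p [554.72 110.87 223.39] F [-0.24 -0.95  0.04] t 32.5 w 0.3 yaw -0.057 zax [ 0.0346 -0.0033 -0.9994]
d [  -5.  -154.9 -172.4] row [-0.219 15.468 17.261] turn -0.23
```

View pics/j1.png

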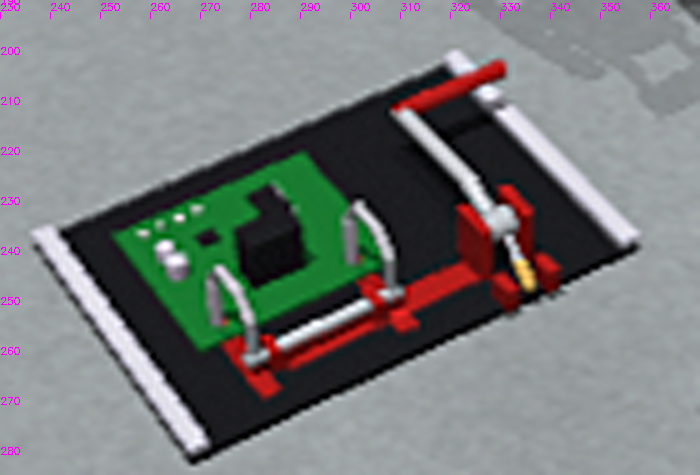

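View pics/j2.png

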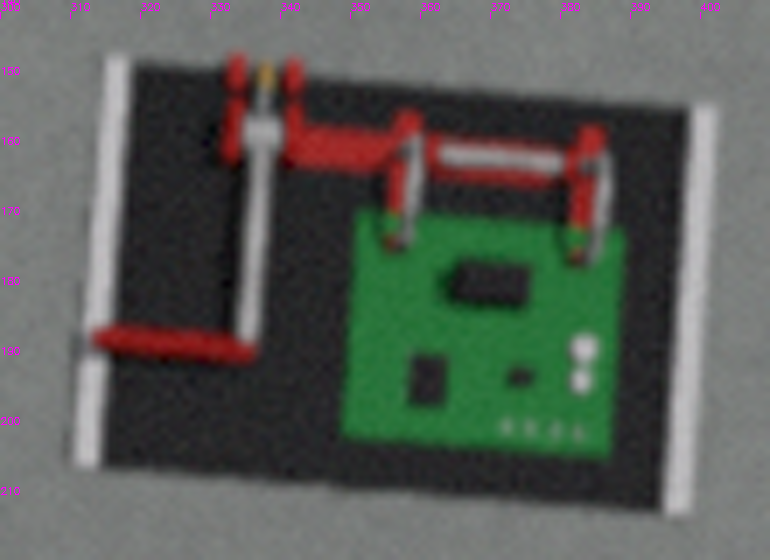

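View pics/j3.png

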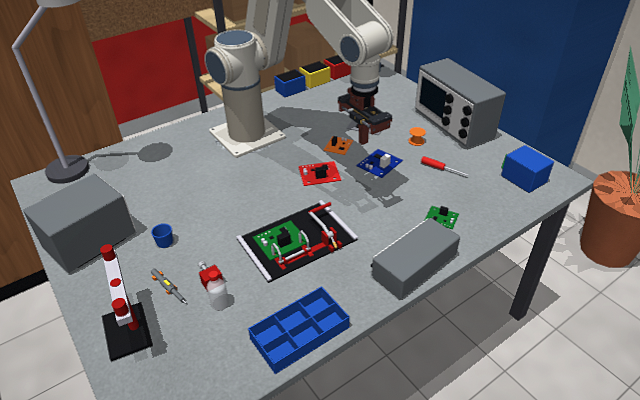

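The final views show the green board flat on the deck with its holes on the posts, near (355,173) and (382,176) in the top view. The rings are closed and the bar is at its original down pixels, (313,188)–(336,190). The other things on the bench look unmoved and the arm is clear. Handing in.

```bash
python3 -c "
from workcell import *
print(close_job())"
```

```text
the job is handed in; nothing more can be done
None
```

I lifted the lever until the rings opened, threaded the green board's holes over both posts, and let it down flat. I then swung the lever down so the rings closed, pressed the bar home and handed the job in at about 33 s. No verdict was reported.

**Last checks:**
- **Board:** it lies flat on the deck with a post through each hole.
- **Lever:** the bar is back at its original down position in both views, and the press found its top at about 50 mm.
- **Surroundings:** the other things on the bench look unmoved, and the arm stands clear at 223 mm.

**What did not go as planned:**
- **Tilt while carrying:** the tool picked up about 0.07 rad of pitch for a reason I did not find. I lowered the board that way; it met the deck with almost no force and fell flat when released.
- **Closing the lever:** gripping the bar firmly only tilted the tool, so I pushed it down with the rear finger instead.
- **Final press:** the wrist read 42 N for a moment. I believe that was only fingertip on bar, since the 40 N limit covers the arm and gripper body, but I could not confirm it.

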